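# Re-aim a bottle date coder's swivel head and clamp it

### The job

The date coder's print head is off its setting. Loosen the black wing knob, swing the head until its yellow pointer lines up with the red job tab on the protractor, then retighten the knob firmly by feel, without overtightening it. Do not drag the head round against the clamp, do not disturb the bottles, gift pack or glue gun, and let go when done.

Things in the scene. Friction and masses are not known exactly. Their poses are not given: they have to be found in the camera images.
- knob_grip (a point): Middle of the black wing knob's grip, on the vertical swivel axis, 150 mm above the table: a bar 70 mm long (this point's x axis), 20 mm wide, reaching 14 mm above and 18 mm below this point, on a 20 mm round neck. Right-hand quick thread: clockwise from above tightens and lowers the knob 1 mm per rad. It stays as left. Free, it turns with under 0.05 N m, down to 1.5 rad before the bite.
- clamp_washer: Steel washer 88 mm across, keyed on the stud under the knob: presses on the blue turntable to hold the head. Origin: swivel axis at table height. Past the bite the knob's turning torque grows by about 0.75 N m per rad; it is found up to 0.95 rad past it, unseen. Loose: 0.2 rad before the bite. Firm: 0.6 N m, felt in small tightening steps (0.55 to 0.7 is good); over 0.95 is too tight.
- print_head: The swivelling head: blue turntable 112 mm across and a black box 58 mm wide, 85 to 175 mm out from the swivel axis, top 100 mm above the table. Origin: swivel axis at table height; x points to the box, z up. Unclamped it swings 0.9 rad either way from the stand's x axis against 0.06 N m and stays where left; the handle moves on a circle of radius 125 mm.
- head_handle (a point): Middle of the head's handle, an upright aluminium rod 16 mm in diameter with a round end, on top of the black box, 125 mm out from the swivel axis. It stands from 100 to 152 mm above the table; this point is at 128 mm.
- pointer_tip (a point): Where the head's yellow pointer points: 68 mm from the swivel axis, 82 mm above the table, on the white protractor (marks every 5 degrees, long ones every 15), 90 degrees counterclockwise from above of the black box. It turns with the head; its y axis points outward.
- tab_tip (a point): Inner end of the red job tab (6 mm wide, 17 mm long) clipped to the protractor's rim: 68 mm from the swivel axis, 82 mm above the table. The tab stays put; its y axis points outward. pointer_tip and tab_tip coincide when the head is set.
- coder_stand: Grey base plate, bolted down, 240 mm wide, 12 mm thick, from 95 mm behind to 255 mm before the swivel axis, with the protractor flange (150 mm across, top 80 mm above the table). Origin: swivel axis at table height; x towards the bottle lane, z up. The lane runs along y, 183 to 243 mm before the axis; its rails are 65 mm high.
- bottle_a_mid (a point): Small sauce bottle, 40 mm in diameter, 110 mm tall, standing in the lane; point half-way up. Leave alone.
- bottle_b_mid (a point): Like bottle_a: the second bottle in the lane. Leave alone.
- gift_pack_mid (a point): Pack of four small bottles under a card, 86 by 86 by 112 mm, on the table beside the stand; point half-way up. Leave alone.
- glue_gun_mid (a point): Orange glue gun lying on its side on the table beside the stand, 200 by 110 mm, 30 mm high; point at its middle, half-way up. Leave alone.

How it is judged:
On the way, in this order (a step that is already met when the one before it is completed fails the run):
1. the knob is loosened: the clamp washer no longer presses on the head (under 6 N) (contact force between clamp_washer and print_head below 6 N), for 0.2 s.
2. with the clamp still loose, the pointer is brought to within 0.045 rad (2.6 degrees) of the red tab (angle between the y axis of pointer_tip and the y axis of tab_tip, either way round below 0.045 rad and contact force between clamp_washer and print_head below 12 N), for 0.2 s.
3. the knob is retightened: the washer presses on the head with at least 50 N (contact force between clamp_washer and print_head above 50 N), for 0.2 s.
At the end, for the whole second after the job is handed in: The pointer is within 0.045 rad (2.6 degrees) of the red tab, the head is still, and the clamp presses on it with 50 to 110 N (a tightening torque of about 0.5 to 0.8 N m at the knob) (angle between the y axis of pointer_tip and the y axis of tab_tip, either way round below 0.045 rad and distance between pointer_tip and tab_tip below 0.005 m and contact force between clamp_washer and print_head between 50 and 110 N and angular speed of print_head below 0.05 rad/s); the robot touches nothing.
It fails at once if the clamp is overtightened (more than 130 N, about 1 N m at the knob) (contact force between clamp_washer and print_head above 130 N).
It fails at once if the head is dragged round while the clamp grips it (over 12 N) (contact force between clamp_washer and print_head above 12 N and angular speed of print_head above 0.15 rad/s).
It fails at once if a bottle in the lane is moved by more than 12 mm (distance of any of bottle_a_mid, bottle_b_mid from where it was at the start of the episode above 0.012 m).
It fails at once if the gift pack or the glue gun is moved by more than 15 mm (distance of any of gift_pack_mid, glue_gun_mid from where it was at the start of the episode above 0.015 m).
It also fails if it takes over 72 s, if anything falls off the work surface, if the arm or the gripper's body presses on something with over 40 N, if the wrist force passes 120 N, or if a joint passes its speed limit or range.

### The arm

A 7-joint arm with a two-finger parallel gripper is mounted at the origin on the work surface. World frame = base frame: x ahead of the robot, y to its left, z up, the work surface at z = 0. Lengths are in m, angles in rad, forces in N, time in s.
With the tool pointing down it reaches from about 0.425 to 0.925 m from the base axis. Payload 6.8 kg.
Tool frame: the origin (TCP) lies at the very end of the fingers, on their centre line; the grasp point (between the pads) lies 19 mm behind it; z points along the fingers, x is the direction in which the jaws open and shut, and the axes are right-handed (so a half turn about z gives the same grasp; the last joint's range is limited). The gripper opens to 88 mm and grips with 3 to 60 N. Pads are 20 mm wide; open, the fingers measure 115 mm over their backs; the gripper's body (75 mm by 178 mm) begins 61 mm behind the grasp point.
Start: joints at [1.104, 0.477, 0.022, 1.555, -0.011, 1.109, -0.083], TCP at [0.237, -0.632, 0.185] pointing down, gripper open.
Joint ranges: [-2.96, 2.96], [-0.34, 2.1], [-1.41, 1.46], [0.24, 2.44], [-1.37, 4.51], [0.17, 1.92], [-2.96, 2.96]. Speed limits (rad/s): [2.39, 2.39, 3.14, 3.14, 3.14, 3.14, 3.14].

### API

Orientations are given as a rotation vector (axis times angle).
In Python, from workcell import state, read_camera, bot gives the robot as it stands.
- The arm moves only by the tool move_arm, never from a script. Its argument "increments" is a list of rows, each a list of 7 numbers: the turn, a rotation vector about the tool's x, y, z as a fraction of full scale, then the shift along the tool's x, y, z as a fraction of full scale, then the closure, from 0 (fully open) to 1 (shut). In form: [[rx, ry, rz, dx, dy, dz, jaw], ...]. A call has 1 to 8 rows; each row shifts and turns the commanded pose from where the row before left it, along the tool's axes as they then stand; what a row does not reach is not made up. Full scale, the value 1, is 400 mm for a shift and 0.5 rad for a turn. A row lasts 1/10 s, in which the tool goes at most 50 mm and 8.59 degrees, less where a joint would pass 70% of its speed; a pose out of reach is approached as far as the arm can. A call with a number of a shift or a turn outside -1 to 1 is refused whole. A call with a gripper value outside its range is refused whole. The fingers move at their own pace and stop on an object; the grip force is fixed at half the most. Time passes only in rows, so rows that do not move let the fingers close. It gives the time, the measured TCP pose, the force and the opening at its end, in the units of the state.
- state(): the state, without advancing time (a new reading comes with each control period).
- read_camera(name): name is "side" or "top"; returns a dict with "img" (420x560x3 uint8, red, green, blue), "range_z" (420x560 float32, m along the optical axis (not along the pixel's ray), 0 where there is no reading), "intrinsics" (3x3 intrinsics, pixels), "R" (3x3) and "t" (3): a world point X has camera coordinates R X + t. Camera axes: x right, y down, z forward; pixel columns grow to the right and rows downward; lengths in m; the calibration is good to about 2 mm. A picture is of the moment at which its call begins.
- bot.finish_job(): hands the job in, once; it reports no verdict.
The state is a dict: "time_s": time; "qpos": joint angles; "qd": joint speeds; "tau": joint torques, N m; "position": TCP position; "tool_rot": TCP orientation; "contact_force": force on the tool from outside, world axes, zero at the start; "wrist_torque": the same for the moment, N m; "opening": opening from 0.0 (shut) to 1.0 (fully open).
Only numpy, scipy, OpenCV 4.12 (cv2) and the standard library are available. Lean on these libraries where they do the work, as an engineer would, in place of code of your own. Each camera call takes 0.05 s, during which the arm holds its last target.

## Working session

There is one attempt and no reset: what is moved stays moved. The work goes in short steps, Python scripts to look and compute and a tool call to move; the robot and the scene stay as the last step left them, time stands still between calls to the robot, and variables do not carry over. Pictures are saved under pics/ and viewed, and the job is handed in when it is done.

Besides the shell and the picture viewer there is one more tool, called after "Emit:" by a JSON object that holds its "fn" and its "kwargs", one argument or row to a line. move_arm: Moves the arm, as the interface text tells. Its arguments: {"type":"object","properties":{"increments":{"type":"array","items":{"type":"array","items":{"type":"number","minimum":-1,"maximum":1}}}},"required":["increments"]}

```bash
ls; mkdir -p pics; python3 - <<'E'
from workcell import state, read_camera, bot
import cv2,numpy as np
s=state();print({k:np.round(v,3) for k,v in s.items()})
for n in("side","top"):
    c=read_camera(n);cv2.imwrite(f"pics/{n}0.png",cv2.cvtColor(c["img"],cv2.COLOR_RGB2BGR));np.savez(f"{n}0.npz",**c)
    print(n,c["intrinsics"],c["R"],c["t"])
E
```

```text
pics
{'time_s': np.float64(0.0), 'qpos': array([ 1.104,  0.478,  0.022,  1.556, -0.011,  1.109, -0.083]), 'qd': array([-0.001, -0.001, -0.001,  0.   , -0.   , -0.001,  0.002]), 'tau': array([ 1.0000e-03, -5.8286e+01,  1.5360e+00, -2.7260e+01, -5.4000e-02,
        1.7000e-02,  0.0000e+00]), 'position': array([ 0.237, -0.631,  0.184]), 'tool_rot': array([-2.581,  1.789,  0.003]), 'contact_force': array([ 0.485, -1.073,  0.262]), 'wrist_torque': array([-0.037, -0.011, -0.021]), 'opening': np.float64(1.001)}
side [[396.76638975   0.         280.94386435]
 [  0.         396.76638975 203.6621805 ]
 [  0.           0.           1.        ]] [[ 0.7634344  -0.64585413 -0.0063525 ]
 [-0.45125862 -0.52632374 -0.72065871]
 [ 0.46209693  0.55304228 -0.69326089]] [-0.43762924  0.38239344  0.62052374]
top [[462.70734869   0.         276.97009982]
 [  0.         462.70734869 206.20865093]
 [  0.           0.           1.        ]] [[ 0.02914916 -0.99936182  0.02064653]
 [-0.98771267 -0.03196981 -0.15297586]
 [ 0.1535383  -0.01593372 -0.98801422]] [0.01070901 0.63443376 1.14422231]
```

View pics/top0.png

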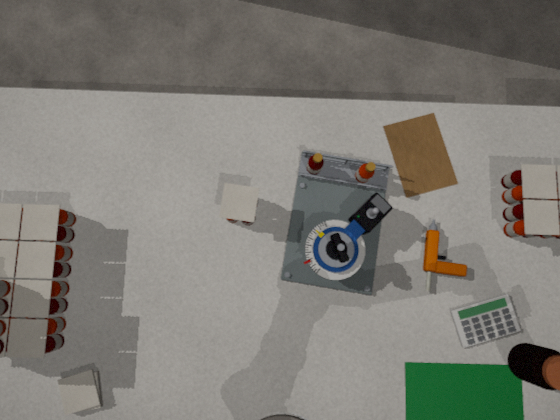

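View pics/side0.png

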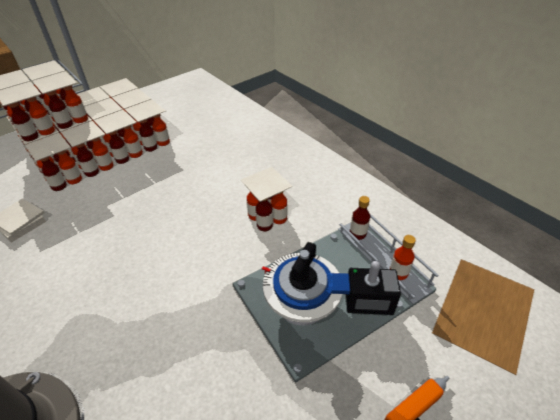

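The top view shows the stand at about (335,240), with the knob at (338,247), the handle at (373,211), the red tab at about (307,262) and the yellow pointer at about (320,234). I'll zoom in next.

```bash
python3 - <<'E'
import cv2,numpy as np
a=cv2.imread("pics/top0.png")[140:310,270:410];cv2.imwrite("pics/topz0.png",cv2.resize(a,None,fx=4.2,fy=3.5,interpolation=cv2.INTER_CUBIC)) if 0 else cv2.imwrite("pics/topz0.png",cv2.resize(a,None,fx=3.5,fy=3.5,interpolation=cv2.INTER_CUBIC))
a=cv2.imread("pics/side0.png")[220:340,240:440];cv2.imwrite("pics/sidez0.png",cv2.resize(a,None,fx=4,fy=4,interpolation=cv2.INTER_CUBIC))
E
```

```text
(no output)
```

View pics/topz0.png

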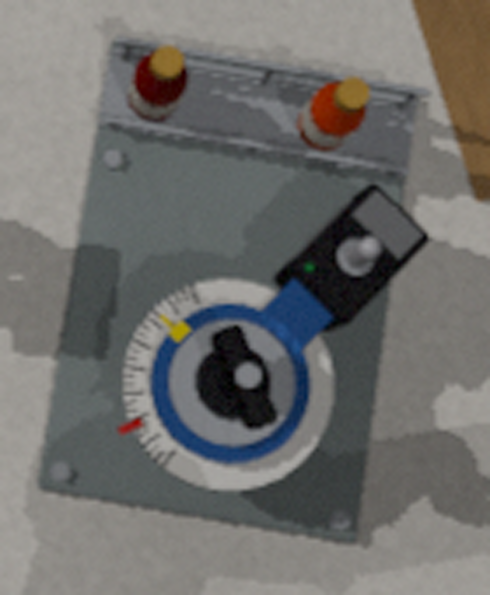

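View pics/sidez0.png

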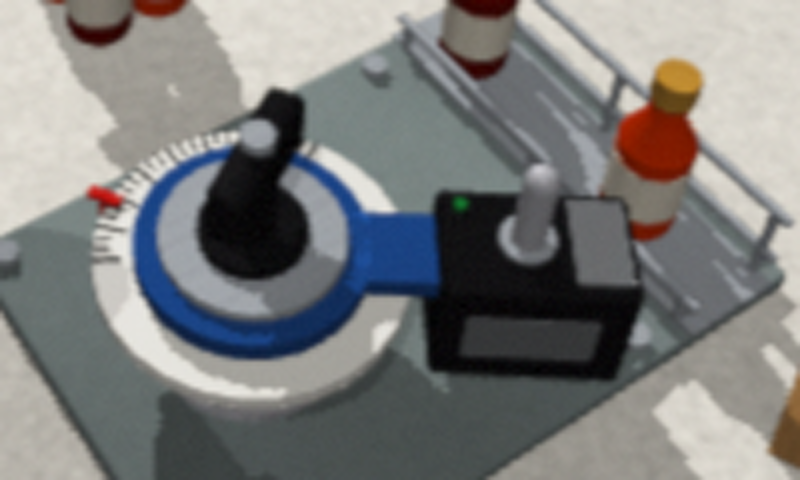

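```bash
cat > h.py <<'E'
import numpy as np,cv2
def cloud(c):
    K,R,t=c["intrinsics"],c["R"],c["t"];z=c["range_z"].astype(float)
    v,u=np.mgrid[:z.shape[0],:z.shape[1]]
    P=np.stack([(u-K[0,2])/K[0,0]*z,(v-K[1,2])/K[1,1]*z,z],-1)
    W=(P-t)@R; W[z==0]=np.nan; return W
def proj(c,X):
    p=(np.atleast_2d(X)@c["R"].T+c["t"])@c["intrinsics"].T; return p[:,:2]/p[:,2:]
def onplane(c,uv,h):
    uv=np.atleast_2d(uv);d=np.c_[(uv-c["intrinsics"][:2,2])/c["intrinsics"][[0,1],[0,1]],np.ones(len(uv))]@c["R"]
    o=-c["R"].T@c["t"]; return o+d*((h-o[2])/d[:,2])[:,None]
def masks(c):
    hsv=cv2.cvtColor(c["img"],cv2.COLOR_RGB2HSV);H,S,V=[hsv[...,i].astype(int) for i in range(3)]
    return dict(blue=(H>100)&(H<125)&(S>130)&(V>50),red=((H<6)|(H>174))&(S>150)&(V>90),yel=(H>22)&(H<35)&(S>130)&(V>90))
def circ(P):
    A=np.c_[2*P,np.ones(len(P))];x=np.linalg.lstsq(A,(P**2).sum(1),rcond=None)[0];return x[:2],np.sqrt(x[2]+x[:2]@x[:2])
E
python3 - <<'E'
import numpy as np
from h import *
for n in("top","side"):
    c=np.load(n+"0.npz");W=cloud(c);m=masks(c);g=np.zeros((420,560),bool)
    if n=="top": g[140:310,270:410]=1
    else: g[220:340,240:440]=1
    print(n)
    for k in m:
        q=m[k]&g&np.isfinite(W[...,0]);P=W[q]
        q2=m[k]&g; v,u=np.nonzero(q2)
        print(k,len(P),np.round(np.median(P,0),4) if len(P) else 0, "px",u.mean(),v.mean(),u.min(),u.max(),v.min(),v.max())
    # knob top: black high points
    near=g&(W[...,2]>.135)&(W[...,2]<.2)
    P=W[near];print("high",len(P),P.min(0),P.max(0),np.percentile(P[:,2],[5,25,50,75,95]))
    zz=W[g];print(np.histogram(zz[:,2][np.isfinite(zz[:,2])],bins=np.arange(0,.2,.01)))
E
```

```text
top
blue 652 [ 0.5514 -0.1448  0.0918] px 341.43797856049 243.59724349157733 314 364 220 271
red 15 [ 0.4946 -0.0494  0.0836] px 322.3333333333333 238.0 304 371 168 263
yel 22 [ 0.5614 -0.0783  0.0916] px 320.27272727272725 233.63636363636363 316 323 230 236
high 340 [ 0.49156976 -0.20774617  0.13547772] [ 0.62172805 -0.0938385   0.17369783] [0.14252074 0.1568116  0.16172269 0.16391998 0.16941777]
(array([6880, 5547,  100,  332,   43,   56,  222,  653,  891, 1529,  654,
         34,  144,   13,   43,   66,  203,   17,    0]), array([0.  , 0.01, 0.02, 0.03, 0.04, 0.05, 0.06, 0.07, 0.08, 0.09, 0.1 ,
       0.11, 0.12, 0.13, 0.14, 0.15, 0.16, 0.17, 0.18, 0.19]))
side
blue 1143 [ 0.5313 -0.1564  0.0919] px 313.7726480836237 287.8405923344948 274 349 257 308
red 83 [ 0.7113 -0.1833  0.0779] px 342.1807228915663 257.96385542168673 262 413 220 279<stdin>:11: RuntimeWarning: Mean of empty slice.
  ret = ret.dtype.type(ret / rcount)
Traceback (most recent call last):
ValueError: zero-size array to reduction operation minimum which has no identity
```

```bash
cat > meas.py <<'E'
import numpy as np,cv2
from h import *
from scipy.optimize import least_squares
def meas(ct,cs,verbose=True):
    out={}
    for n,c in(("top",ct),("side",cs)):
        W=cloud(c);m=masks(c);o={}
        win=(np.hypot(W[...,0]-.515,W[...,1]+.125)<.24)
        b=m["blue"]&win&(abs(W[...,2]-.092)<.006)
        # outer contour on plane z=.092
        ct_,_=cv2.findContours(b.astype(np.uint8),cv2.RETR_EXTERNAL,cv2.CHAIN_APPROX_NONE)
        k=max(ct_,key=len)[:,0,:]; P=onplane(c,k,.092)[:,:2]
        x0=np.r_[.515,-.125]
        r=least_squares(lambda x:np.hypot(*(P-x).T)-.0555,x0,loss='soft_l1',f_scale=.001)
        o["axis_blue"]=r.x
        o["inl"]=int((abs(r.fun)<.002).sum())
        ax=r.x
        rr=np.hypot(W[...,0]-ax[0],W[...,1]-ax[1])
        for nm,rng,h in(("yel",(.04,.08),.09),("red",(.055,.1),.083)):
            q=m[nm]&(rr>rng[0])&(rr<rng[1])&(W[...,2]>.07)&(W[...,2]<.1)
            v,u=np.nonzero(q)
            if len(u): 
                p=onplane(c,[[u.mean(),v.mean()]],np.median(W[q][:,2]))[0]
                o[nm]=(p.round(4),len(u),np.arctan2(*(p[:2]-ax)[::-1]))
        # box + handle
        q=(rr>.08)&(rr<.18)&(abs(W[...,2]-.1)<.006)&win
        P=W[q][:,:2];o["box"]=(P.mean(0).round(4),len(P),np.arctan2(*(P.mean(0)-ax)[::-1]))
        q=(rr>.1)&(rr<.15)&(W[...,2]>.112)&(W[...,2]<.156)
        g=W[q]; 
        if len(g): o["handle"]=(np.median(g,0).round(4),len(g),g[:,2].max(),np.arctan2(*(np.median(g,0)[:2]-ax)[::-1]))
        q=(rr<.042)&(W[...,2]>.145)&(W[...,2]<.167)
        P=W[q]; 
        if len(P)>5:
            mu=P[:,:2].mean(0);w,V=np.linalg.eigh(np.cov((P[:,:2]-mu).T));d=V[:,1]
            s=(P[:,:2]-mu)@d;o["knob"]=(mu.round(4),len(P),np.arctan2(d[1],d[0]),s.min(),s.max(),np.percentile(P[:,2],[10,50,90]).round(4),(mu+d*(s.min()+s.max())/2).round(4))
        q=(rr<.042)&(W[...,2]>.167);o["hi"]=(int(q.sum()),np.median(W[q],0).round(4) if q.any() else 0)
        out[n]=o
        if verbose:
            print(n)
            for k in o:print("  ",k,o[k])
    return out
if __name__=="__main__":
    meas(np.load("top0.npz"),np.load("side0.npz"))
E
python3 meas.py
```

```text
top
   axis_blue [ 0.52802117 -0.1172569 ]
   inl 62
   yel (array([ 0.5622, -0.0779,  0.0916]), 22, np.float64(0.8564469959928085))
   red (array([ 0.4935, -0.0464,  0.0841]), 11, np.float64(2.023855697892525))
   box (array([ 0.6179, -0.2026]), 747, np.float64(-0.7595886438912273))
   handle (array([ 0.6137, -0.1976,  0.146 ]), 58, np.float64(0.15314772961118378), np.float64(-0.7534219137484879))
   knob (array([ 0.5244, -0.1131]), 249, np.float64(-2.738186582707921), np.float64(-0.03469053618402416), np.float64(0.034651483197896536), array([0.1554, 0.162 , 0.165 ]), array([ 0.5244, -0.113 ]))
   hi (37, array([ 0.525 , -0.1149,  0.1693]))
side
   axis_blue [ 0.52689338 -0.12116931]
   inl 97
   red (array([ 0.4937, -0.0496,  0.0835]), 25, np.float64(2.0045065591832696))
   box (array([ 0.6158, -0.2102]), 1233, np.float64(-0.786539177208317))
   handle (array([ 0.6113, -0.2064,  0.1385]), 164, np.float64(0.15368555119645186), np.float64(-0.7902296105007784))
   knob (array([ 0.5202, -0.123 ]), 419, np.float64(-2.7732955670900683), np.float64(-0.041789769734912594), np.float64(0.028438295848687064), array([0.15  , 0.1623, 0.1644]), array([ 0.5264, -0.1206]))
   hi (60, array([ 0.5254, -0.1179,  0.1695]))
```

```bash
cat > go.py <<'E'
import sys,numpy as np
from workcell import state
from scipy.spatial.transform import Rotation as Rn
def plan(p,a):
    s=state();R=Rn.from_rotvec(s["tool_rot"]);P=np.array(s["position"])
    ca,sa=np.cos(a),np.sin(a)
    Rt=Rn.from_matrix(np.array([[ca,sa,0],[sa,-ca,0],[0,0,-1]]))
    dr=(R.inv()*Rt).as_rotvec(); d=R.inv().apply(np.array(p)-P)
    ang=np.arctan2(*R.as_matrix()[:2,0][::-1])
    print("t",s["time_s"],"pos",P.round(4),"ang",ang.round(4),"q7",np.round(s["qpos"][6],3),"F",np.round(s["contact_force"],2),"T",np.round(s["wrist_torque"],3),"open",s["opening"])
    print("turn/0.5",(dr/.5).round(4),"shift/0.4 (tool axes now)",(d/.4).round(4), "final-axes shift",(Rt.inv().apply(np.array(p)-P)/.4).round(4))
if __name__=="__main__":
    a=[float(x) for x in sys.argv[1:]];plan(a[:3],a[3])
E
python3 go.py 0.5263 -0.1178 0.24 -1.18
```

```text
t 0.1 pos [ 0.2368 -0.6315  0.1843] ang -1.212 q7 -0.083 F [-0.8  -0.28 -0.62] T [ 0.009 -0.033  0.056] open 1.001976381244257
turn/0.5 [ 0.0002  0.0032 -0.0639] shift/0.4 (tool axes now) [-0.9484 -1.1286 -0.1379] final-axes shift [-0.9116 -1.1583 -0.1392]
```

Emit:
{"fn": "move_arm", "kwargs": {
  "increments": [
    [0, 0, 0, 0, 0, -0.07, 0],
    [0, 0, 0, 0, 0, -0.07, 0],
    [0, 0, -0.02, -0.04, -0.05, 0, 0],
    [0, 0, -0.02, -0.07, -0.08, 0, 0],
    [0, 0, -0.02, -0.07, -0.08, 0, 0],
    [0, 0, 0, -0.07, -0.08, 0, 0],
    [0, 0, 0, -0.07, -0.08, 0, 0],
    [0, 0, 0, -0.07, -0.08, 0, 0]
  ]
}}

```text
time_s: 0.9
position: [0.3466, -0.4186, 0.2409]
tool_rot: [-2.609, 1.751, 0.001]
contact_force: [0.5, -0.6, -0.0]
opening: 0.998
```

Emit:
{"fn": "move_arm", "kwargs": {
  "increments": [
    [0, 0, 0, -0.07, -0.09, 0, 0],
    [0, 0, 0, -0.07, -0.09, 0, 0],
    [0, 0, 0, -0.07, -0.09, 0, 0],
    [0, 0, 0, -0.07, -0.09, 0, 0],
    [0, 0, 0, -0.07, -0.09, 0, 0],
    [0, 0, 0, -0.07, -0.09, 0, 0],
    [0, 0, 0, -0.04, -0.05, 0, 0],
    [0, 0, 0, 0, 0, 0, 0]
  ]
}}

```text
time_s: 1.7
position: [0.4965, -0.156, 0.241]
tool_rot: [-2.614, 1.74, 0.001]
contact_force: [-0.0, -0.0, 0.5]
opening: 0.997
```

```bash
python3 go.py 0.5263 -0.1178 0.24 -1.18;python3 - <<'E'
from workcell import *
import cv2,numpy as np
for n in("side","top"):
    c=read_camera(n);cv2.imwrite(f"pics/{n}1.png",cv2.cvtColor(c["img"],cv2.COLOR_RGB2BGR))
E
```

```text
t 1.7 pos [ 0.4965 -0.156   0.241 ] ang -1.1747 q7 -1.047 F [-0.02 -0.04  0.53] T [-0.051  0.008  0.01 ] open 0.9967654872916536
turn/0.5 [-0.0018  0.003   0.0105] shift/0.4 (tool axes now) [-0.0594 -0.1056  0.0026] final-axes shift [-0.06   -0.1053  0.0024]
```

View pics/side1.png

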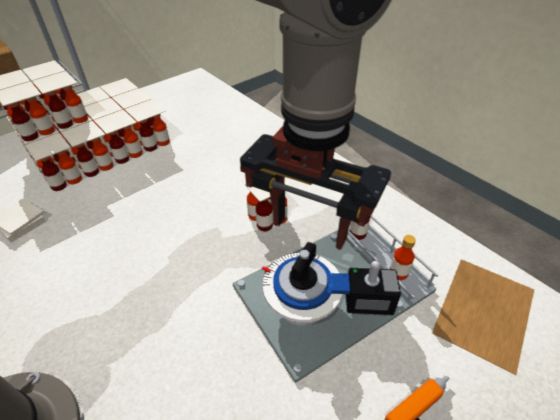

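The gripper hovers beside the knob, with its fingers at (280,215) and (345,240). I'll move over the axis and then descend.

Emit:
{"fn": "move_arm", "kwargs": {
  "increments": [
    [0, 0, 0.01, -0.03, -0.05, 0, 0],
    [0, 0, 0, -0.03, -0.055, 0, 0],
    [0, 0, 0, 0, 0, 0, 0],
    [0, 0, 0, 0, 0, 0.05, 0],
    [0, 0, 0, 0, 0, 0.05, 0],
    [0, 0, 0, 0, 0, 0.05, 0],
    [0, 0, 0, 0, 0, 0, 0]
  ]
}}

```text
time_s: 2.5
position: [0.5217, -0.1247, 0.1785]
tool_rot: [2.599, -1.759, -0.007]
contact_force: [-0.2, 0.9, 0.2]
opening: 1.0
```

```bash
python3 go.py 0.5263 -0.1178 0.131 -1.18;python3 - <<'E'
from workcell import *
import cv2,numpy as np
a=[]
for n in("side","top"):
    c=read_camera(n);a.append(cv2.cvtColor(c["img"],cv2.COLOR_RGB2BGR))
cv2.imwrite("pics/two2.png",np.hstack([cv2.resize(a[0][170:370,220:420],None,fx=2,fy=2),cv2.resize(a[1][140:340,240:440],None,fx=2,fy=2)]))
E
```

```text
t 2.5 pos [ 0.5217 -0.1247  0.1785] ang -1.1899 q7 -1.167 F [-0.18  0.92  0.17] T [-0.027  0.031  0.017] open 1.000192667888109
turn/0.5 [ 0.0106  0.0044 -0.0197] shift/0.4 (tool axes now) [-0.0115 -0.0177  0.1188] final-axes shift [-0.0116 -0.0172  0.1189]
```

View pics/two2.png

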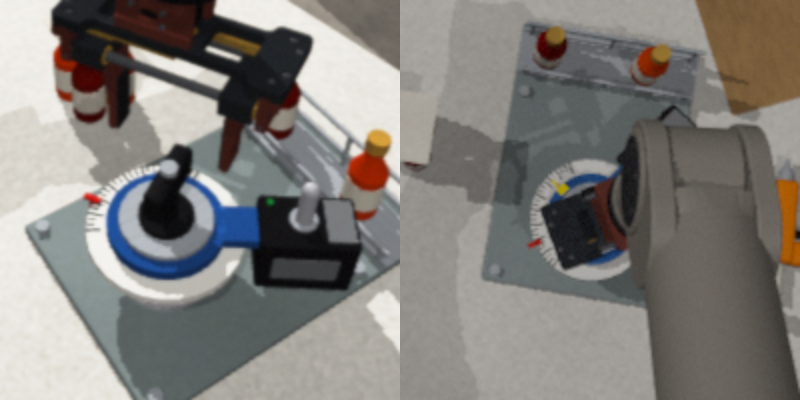

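The fingers straddle the knob from above: in the side view they are at (115,110) and (232,150), with the knob at (170,185). I'll finish centring and then lower.

Emit:
{"fn": "move_arm", "kwargs": {
  "increments": [
    [0, 0, -0.02, -0.011, -0.017, 0, 0],
    [0, 0, 0, 0, 0, 0, 0],
    [0, 0, 0, 0, 0, 0.04, 0],
    [0, 0, 0, 0, 0, 0.04, 0],
    [0, 0, 0, 0, 0, 0.038, 0],
    [0, 0, 0, 0, 0, 0, 0],
    [0, 0, 0, 0, 0, 0, 0]
  ]
}}

```text
time_s: 3.3
position: [0.5299, -0.1159, 0.1347]
tool_rot: [-2.613, 1.743, -0.001]
contact_force: [0.6, -0.4, 1.3]
opening: 1.001
```

```bash
python3 go.py 0.5263 -0.1178 0.131 -1.18
```

```text
t 3.3 pos [ 0.5299 -0.1159  0.1347] ang -1.1766 q7 -1.196 F [ 0.57 -0.45  1.32] T [ 0.026  0.011 -0.018] open 1.0014348676600164
turn/0.5 [-0.0011 -0.0006  0.0067] shift/0.4 (tool axes now) [0.001  0.0102 0.0092] final-axes shift [0.001  0.0102 0.0092]
```

Emit:
{"fn": "move_arm", "kwargs": {
  "increments": [
    [0, 0, 0, 0, 0.01, 0.006, 0],
    [0, 0, 0, 0, 0, 0, 0.5],
    [0, 0, 0, 0, 0, 0, 0.65],
    [0, 0, 0, 0, 0, 0, 0.7],
    [0, 0, 0, 0, 0, 0, 0.7]
  ]
}}

```text
time_s: 3.8
position: [0.5259, -0.1176, 0.1318]
tool_rot: [-2.613, 1.744, -0.001]
contact_force: [0.4, -0.4, 0.2]
opening: 0.673
```

```bash
python3 go.py 0.5263 -0.1178 0.131 -1.18
```

```text
t 3.8 pos [ 0.5259 -0.1176  0.1318] ang -1.177 q7 -1.193 F [ 0.38 -0.38  0.18] T [-0.024 -0.023 -0.022] open 0.6733062435094702
turn/0.5 [-0.0006 -0.0004  0.0059] shift/0.4 (tool axes now) [ 0.001  -0.0007  0.0019] final-axes shift [ 0.001  -0.0007  0.0019]
```

Emit:
{"fn": "move_arm", "kwargs": {
  "increments": [
    [0, 0, 0, 0, 0, 0, 1],
    [0, 0, 0, 0, 0, 0, 1],
    [0, 0, 0, 0, 0, 0, 1],
    [0, 0, 0, 0, 0, 0, 1],
    [0, 0, 0, 0, 0, 0, 1],
    [0, 0, 0, 0, 0, 0, 1],
    [0, 0, 0, 0, 0, 0, 1],
    [0, 0, 0, 0, 0, 0, 1]
  ]
}}

```text
time_s: 4.6
position: [0.5258, -0.1175, 0.1316]
tool_rot: [-2.613, 1.744, -0.0]
contact_force: [0.2, 0.1, -0.2]
opening: 0.005
```

```bash
python3 go.py 0.5263 -0.1178 0.131 -1.18
```

```text
t 4.6 pos [ 0.5258 -0.1175  0.1316] ang -1.177 q7 -1.193 F [ 0.25  0.06 -0.16] T [-0.028 -0.035 -0.012] open 0.0053797482534293
turn/0.5 [-0.0001 -0.      0.0059] shift/0.4 (tool axes now) [ 0.0011 -0.001   0.0014] final-axes shift [ 0.0011 -0.001   0.0014]
```

The gripper shut completely, so it missed the bar. I need a look.

```bash
python3 - <<'E'
from workcell import *
import cv2,numpy as np
from h import *
c=read_camera("side");s=state()
im=cv2.cvtColor(c["img"],cv2.COLOR_RGB2BGR)
for p in (s["position"],[.5263,-.1178,.164],[.5263,-.1178,.15]):
    u=proj(c,p)[0];print(u);cv2.circle(im,(int(u[0]),int(u[1])),2,(0,255,0),1)
cv2.imwrite("pics/side3.png",cv2.resize(im[150:350,200:440],None,fx=3,fy=3,interpolation=cv2.INTER_CUBIC))
E
```

```text
[302.72267753 266.59540308]
[303.6567649  255.05309708]
[303.39019376 260.0982211 ]
```

View pics/side3.png

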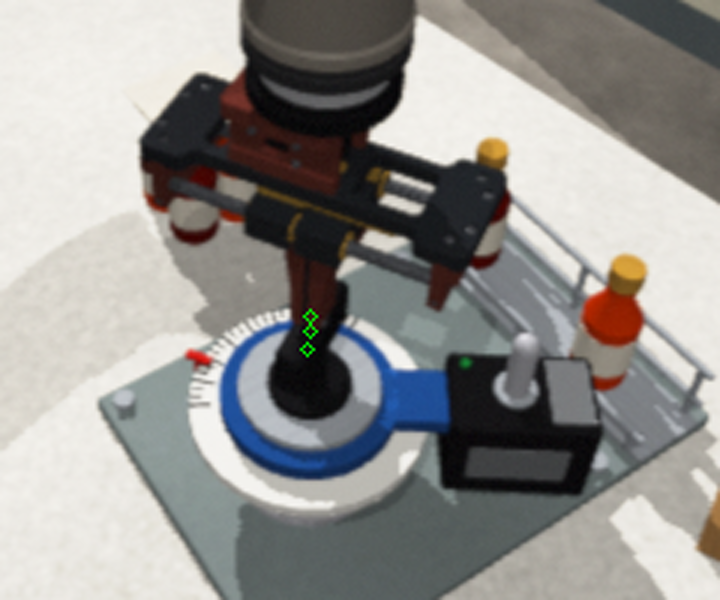

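```bash
python3 - <<'E'
from workcell import *
import cv2,numpy as np
from h import *
s=state();c=read_camera("side");W=cloud(c);np.savez("side4.npz",**c)
print(s["position"])
# print lines down the finger column
for v in range(226,280,3):
    print(v,[ (W[v,u].round(3).tolist(),c["img"][v,u].tolist()) for u in (301,306)])
c=read_camera("top");np.savez("top4.npz",**c)
cv2.imwrite("pics/top4.png",cv2.resize(cv2.cvtColor(c["img"],cv2.COLOR_RGB2BGR)[180:300,270:430],None,fx=4.5,fy=4.5))
E
```

```text
[ 0.52575594 -0.11752969  0.13157073]
226 [([0.498, -0.137, 0.273], [22, 23, 28]), ([0.504, -0.142, 0.273], [24, 25, 29])]
229 [([0.498, -0.138, 0.268], [20, 20, 22]), ([0.501, -0.145, 0.272], [21, 23, 27])]
232 [([0.497, -0.139, 0.262], [18, 18, 19]), ([0.501, -0.146, 0.266], [18, 22, 22])]
235 [([0.497, -0.139, 0.255], [24, 21, 23]), ([0.501, -0.146, 0.258], [20, 20, 21])]
238 [([0.515, -0.121, 0.219], [35, 18, 14]), ([0.517, -0.13, 0.226], [45, 23, 19])]
241 [([0.515, -0.121, 0.213], [38, 22, 18]), ([0.517, -0.131, 0.22], [50, 24, 21])]
244 [([0.516, -0.121, 0.204], [33, 21, 19]), ([0.518, -0.13, 0.211], [52, 24, 18])]
247 [([0.515, -0.121, 0.197], [32, 19, 19]), ([0.518, -0.131, 0.204], [57, 27, 21])]
250 [([0.515, -0.122, 0.19], [30, 17, 16]), ([0.518, -0.131, 0.196], [53, 23, 19])]
253 [([0.516, -0.121, 0.181], [26, 15, 17]), ([0.52, -0.13, 0.186], [51, 24, 17])]
256 [([0.516, -0.122, 0.174], [31, 22, 22]), ([0.52, -0.13, 0.178], [51, 24, 20])]
259 [([0.518, -0.12, 0.162], [15, 14, 16]), ([0.524, -0.126, 0.163], [33, 17, 18])]
262 [([0.514, -0.124, 0.161], [16, 14, 15]), ([0.521, -0.129, 0.16], [13, 13, 14])]
265 [([0.509, -0.13, 0.164], [14, 14, 15]), ([0.52, -0.131, 0.154], [8, 5, 9])]
268 [([0.505, -0.135, 0.163], [19, 18, 19]), ([0.522, -0.13, 0.143], [7, 7, 9])]
271 [([0.503, -0.137, 0.159], [11, 11, 12]), ([0.525, -0.127, 0.129], [9, 10, 11])]
274 [([0.502, -0.138, 0.152], [8, 7, 7]), ([0.526, -0.127, 0.119], [8, 10, 11])]
277 [([0.503, -0.138, 0.143], [6, 5, 7]), ([0.526, -0.127, 0.111], [10, 10, 10])]
```

View pics/top4.png

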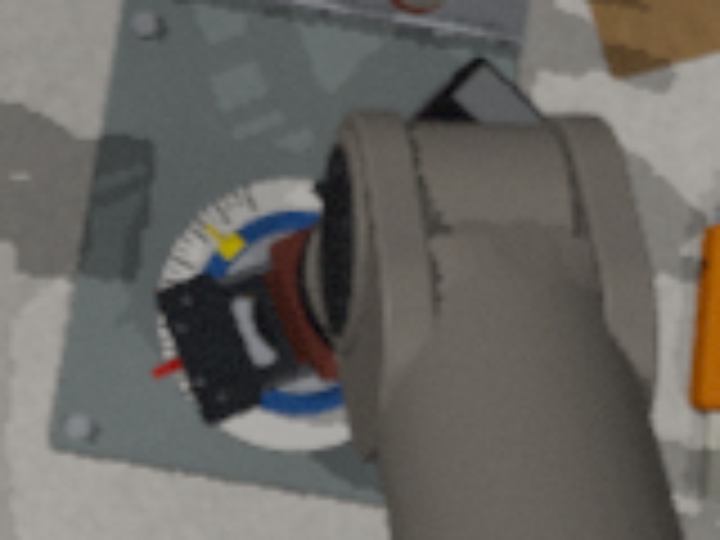

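```bash
python3 - <<'E'
from h import *
c=np.load("side0.npz")
for p,a in(((.4965,-.156,.241),-1.1747),((.5217,-.1247,.1785),-1.19)):
  for dz in(0,.02,.043):
    print(p,dz,[proj(c,np.array(p)+[k*np.cos(a),k*np.sin(a),dz])[0].round(0) for k in(-.05,.05)])
E
```

```text
(0.4965, -0.156, 0.241) 0 [array([278., 237.]), array([339., 260.])]
(0.4965, -0.156, 0.241) 0.02 [array([278., 228.]), array([341., 251.])]
(0.4965, -0.156, 0.241) 0.043 [array([278., 217.]), array([342., 241.])]
(0.5217, -0.1247, 0.1785) 0 [array([279., 243.]), array([332., 265.])]
(0.5217, -0.1247, 0.1785) 0.02 [array([278., 235.]), array([333., 257.])]
(0.5217, -0.1247, 0.1785) 0.043 [array([278., 226.]), array([334., 248.])]
```

Emit:
{"fn": "move_arm", "kwargs": {
  "increments": [
    [0, 0, 0, 0, 0, -0.06, 1],
    [0, 0, 0, 0, 0, -0.06, 1],
    [0, 0, 0, 0, 0, 0, 1],
    [0, 0, 0, 0, 0, 0, 1]
  ]
}}

```text
time_s: 5.15
position: [0.5259, -0.1176, 0.1797]
tool_rot: [-2.613, 1.744, -0.001]
contact_force: [0.7, 0.1, -0.2]
opening: 0.007
```

```bash
python3 - <<'E'
from workcell import *
import cv2,numpy as np
from h import *
s=state();c=read_camera("side");W=cloud(c);np.savez("side5.npz",**c)
print(s["position"],proj(c,s["position"]))
for v in range(210,270,3):
    print(v,[ (W[v,u].round(3).tolist(),c["img"][v,u].tolist()) for u in (299,306)])
im=cv2.cvtColor(c["img"],cv2.COLOR_RGB2BGR)
cv2.imwrite("pics/side5.png",cv2.resize(im[150:350,200:440],None,fx=3,fy=3,interpolation=cv2.INTER_CUBIC))
E
```

```text
[ 0.52591759 -0.11760659  0.17970835] [[303.72196337 249.2657414 ]]
210 [([0.496, -0.134, 0.306], [23, 20, 22]), ([0.5, -0.145, 0.311], [18, 19, 20])]
213 [([0.512, -0.117, 0.276], [48, 23, 17]), ([0.499, -0.145, 0.306], [23, 21, 21])]
216 [([0.513, -0.116, 0.268], [47, 22, 17]), ([0.517, -0.128, 0.274], [49, 23, 18])]
219 [([0.512, -0.118, 0.263], [48, 22, 17]), ([0.516, -0.129, 0.269], [47, 20, 17])]
222 [([0.512, -0.118, 0.257], [55, 25, 20]), ([0.517, -0.128, 0.262], [50, 24, 19])]
225 [([0.512, -0.118, 0.25], [56, 25, 22]), ([0.517, -0.129, 0.256], [55, 25, 20])]
228 [([0.512, -0.118, 0.243], [56, 27, 22]), ([0.518, -0.129, 0.248], [55, 24, 20])]
231 [([0.513, -0.118, 0.235], [56, 26, 20]), ([0.518, -0.129, 0.241], [55, 25, 19])]
234 [([0.512, -0.119, 0.23], [56, 27, 22]), ([0.517, -0.13, 0.235], [56, 26, 21])]
237 [([0.513, -0.119, 0.222], [56, 26, 22]), ([0.518, -0.129, 0.227], [55, 23, 19])]
240 [([0.642, 0.016, -0.0], [143, 140, 133]), ([0.517, -0.13, 0.221], [76, 52, 48])]
243 [([0.636, 0.009, -0.0], [148, 145, 137]), ([0.548, -0.1, 0.164], [126, 124, 118])]
246 [([0.629, 0.001, 0.001], [146, 144, 137]), ([0.543, -0.106, 0.165], [28, 28, 29])]
249 [([0.616, -0.012, 0.012], [110, 112, 109]), ([0.538, -0.111, 0.165], [52, 53, 55])]
252 [([0.522, -0.111, 0.17], [141, 146, 144]), ([0.531, -0.119, 0.17], [181, 187, 191])]
255 [([0.52, -0.113, 0.165], [139, 140, 137]), ([0.526, -0.123, 0.17], [176, 182, 186])]
258 [([0.517, -0.116, 0.162], [31, 31, 32]), ([0.525, -0.125, 0.164], [82, 83, 86])]
261 [([0.511, -0.122, 0.164], [29, 28, 30]), ([0.522, -0.129, 0.162], [14, 13, 13])]
264 [([0.507, -0.127, 0.165], [27, 26, 28]), ([0.52, -0.131, 0.158], [11, 11, 11])]
267 [([0.504, -0.131, 0.162], [24, 23, 25]), ([0.521, -0.131, 0.148], [5, 5, 8])]
```

View pics/side5.png

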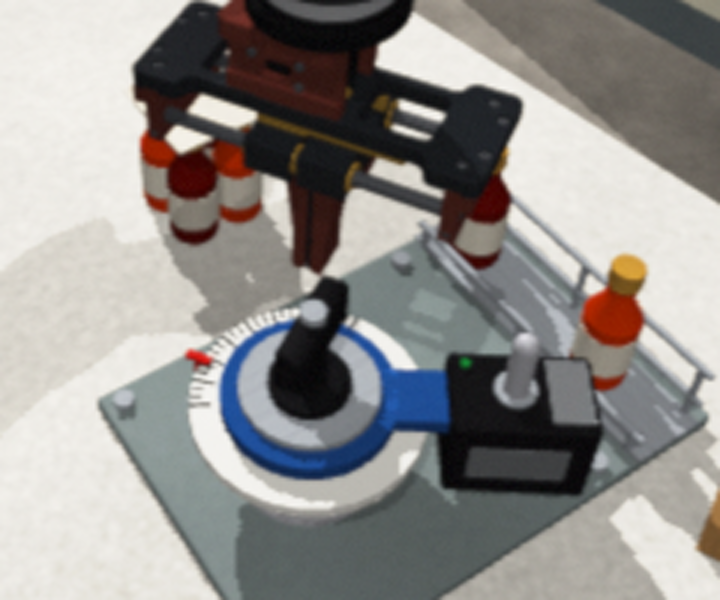

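The depth image puts the closed finger ends at z≈0.221 m while the state reports TCP z=0.180. The real tips are therefore about 41 mm above the reported TCP, and the jaws shut above the knob without touching it. I'll plan heights from what the camera shows: open, lower to reported z≈0.091, then check.

Emit:
{"fn": "move_arm", "kwargs": {
  "increments": [
    [0, 0, 0, 0, 0, 0, 0.1],
    [0, 0, 0, 0, 0, 0, 0.1],
    [0, 0, 0, 0, 0, 0, 0.1],
    [0, 0, 0, 0, 0, 0, 0.1],
    [0, 0, 0, 0, 0, 0, 0.1],
    [0, 0, 0, 0, 0, 0, 0.1],
    [0, 0, 0, 0, 0, 0, 0.1],
    [0, 0, 0, 0, 0, 0, 0.1]
  ]
}}

```text
time_s: 6.0
position: [0.5258, -0.1175, 0.1796]
tool_rot: [-2.613, 1.744, -0.0]
contact_force: [0.3, -1.2, -0.9]
opening: 0.695
```

Emit:
{"fn": "move_arm", "kwargs": {
  "increments": [
    [0, 0, 0, 0, 0, 0.03, 0.1],
    [0, 0, 0, 0, 0, 0.04, 0.1],
    [0, 0, 0, 0, 0, 0.04, 0.1],
    [0, 0, 0, 0, 0, 0.04, 0.1],
    [0, 0, 0, 0, 0, 0.02, 0.1],
    [0, 0, 0, 0, 0, 0, 0.1],
    [0, 0, 0, 0, 0, 0, 0.1]
  ]
}}

```text
time_s: 6.7
position: [0.5259, -0.1175, 0.1117]
tool_rot: [-2.613, 1.744, -0.0]
contact_force: [-0.7, 1.0, -0.1]
opening: 0.901
```

```bash
python3 go.py 0.5263 -0.1178 0.091 -1.18; python3 - <<'E'
from workcell import *
import cv2,numpy as np
c=read_camera("side")
im=cv2.cvtColor(c["img"],cv2.COLOR_RGB2BGR)
cv2.imwrite("pics/side6.png",cv2.resize(im[150:350,200:440],None,fx=3,fy=3,interpolation=cv2.INTER_CUBIC))
E
```

```text
t 6.7 pos [ 0.5259 -0.1175  0.1117] ang -1.177 q7 -1.204 F [-0.68  0.99 -0.06] T [-0.007  0.029  0.063] open 0.9009368310482527
turn/0.5 [-0.0003 -0.      0.006 ] shift/0.4 (tool axes now) [ 0.001  -0.0006  0.0517] final-axes shift [ 0.001  -0.0006  0.0517]
```

View pics/side6.png

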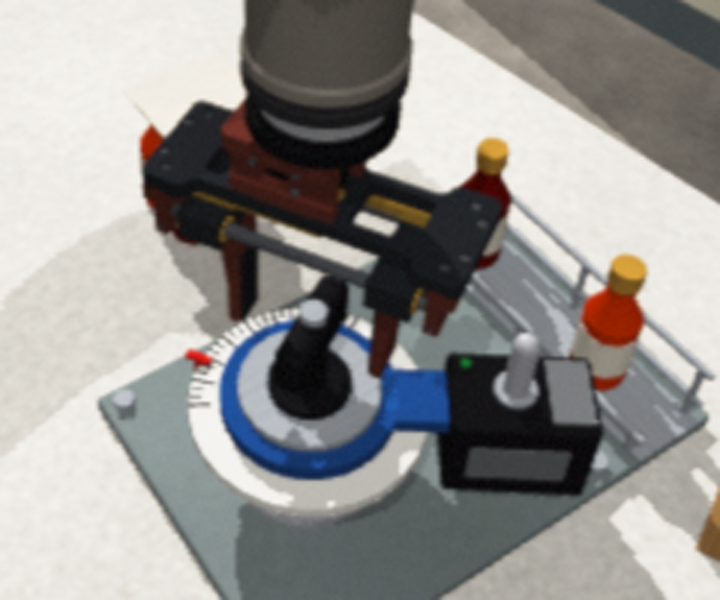

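The fingers now straddle the knob, at crop (240,310) and (380,365). I'll go down the last 21 mm and close.

Emit:
{"fn": "move_arm", "kwargs": {
  "increments": [
    [0, 0, 0, 0, 0, 0.025, 0.1],
    [0, 0, 0, 0, 0, 0.025, 0.1],
    [0, 0, 0, 0, 0, 0, 0.8],
    [0, 0, 0, 0, 0, 0, 0.8],
    [0, 0, 0, 0, 0, 0, 0.8],
    [0, 0, 0, 0, 0, 0, 0.8],
    [0, 0, 0, 0, 0, 0, 0.8],
    [0, 0, 0, 0, 0, 0, 0.8]
  ]
}}

```text
time_s: 7.55
position: [0.5259, -0.1176, 0.0918]
tool_rot: [-2.613, 1.744, -0.001]
contact_force: [0.9, -0.1, 0.2]
opening: 0.389
```

Emit:
{"fn": "move_arm", "kwargs": {
  "increments": [
    [0, 0, 0, 0, 0, 0, 1],
    [0, 0, 0, 0, 0, 0, 1],
    [0, 0, 0, 0, 0, 0, 1],
    [0, 0, 0, 0, 0, 0, 1]
  ]
}}

```text
time_s: 7.95
position: [0.5258, -0.1175, 0.0916]
tool_rot: [2.613, -1.743, 0.0]
contact_force: [-0.6, 0.5, 1.4]
opening: 0.227
```

```bash
python3 go.py 0.5263 -0.1178 0.091 -1.18
```

```text
t 7.95 pos [ 0.5258 -0.1175  0.0916] ang -1.1766 q7 -1.215 F [-0.64  0.46  1.41] T [0.039 0.112 0.241] open 0.22699708888669895
turn/0.5 [-0.0001 -0.0002  0.0068] shift/0.4 (tool axes now) [ 0.0012 -0.0009  0.0016] final-axes shift [ 0.0012 -0.0009  0.0016]
```

The knob is gripped (opening 0.227 = 20 mm). I'll loosen it counter-clockwise in small steps and read the torque.

Emit:
{"fn": "move_arm", "kwargs": {
  "increments": [
    [0, 0, -0.1, 0, 0, 0, 1],
    [0, 0, -0.1, 0, 0, 0, 1],
    [0, 0, -0.1, 0, 0, 0, 1],
    [0, 0, 0, 0, 0, 0, 1]
  ]
}}

```text
time_s: 8.35
position: [0.5259, -0.1177, 0.0917]
tool_rot: [-2.736, 1.543, -0.0]
contact_force: [-0.7, 0.5, 1.9]
opening: 0.223
```

```bash
python3 go.py 0.5263 -0.1178 0.091 -1.18
```

```text
t 8.35 pos [ 0.5259 -0.1177  0.0917] ang -1.0271 q7 -1.08 F [-0.68  0.46  1.87] T [-0.015  0.137  0.02 ] open 0.22287436754593004
turn/0.5 [-5.000e-04 -2.000e-04  3.058e-01] shift/0.4 (tool axes now) [ 0.0007 -0.0008  0.0017] final-axes shift [ 0.0006 -0.0009  0.0017]
```

Emit:
{"fn": "move_arm", "kwargs": {
  "increments": [
    [0, 0, -0.1, 0, 0, 0, 1],
    [0, 0, -0.1, 0, 0, 0, 1],
    [0, 0, 0, 0, 0, 0, 1]
  ]
}}

```text
time_s: 8.65
position: [0.526, -0.1178, 0.0917]
tool_rot: [2.809, -1.406, 0.001]
contact_force: [-0.3, -0.5, 1.9]
opening: 0.227
```

```bash
python3 go.py 0.5263 -0.1178 0.091 -1.18
```

```text
t 8.65 pos [ 0.526  -0.1178  0.0917] ang -0.928 q7 -0.991 F [-0.26 -0.47  1.87] T [-0.189  0.005  0.111] open 0.22729992364064494
turn/0.5 [-0.0006 -0.0009  0.5041] shift/0.4 (tool axes now) [ 0.0004 -0.0007  0.0019] final-axes shift [ 0.0002 -0.0007  0.0019]
```

Emit:
{"fn": "move_arm", "kwargs": {
  "increments": [
    [0, 0, -0.1, 0, 0, -0.0002, 1],
    [0, 0, -0.1, 0, 0, 0, 1],
    [0, 0, 0, 0, 0, 0, 1]
  ]
}}

```text
time_s: 8.95
position: [0.5261, -0.118, 0.0918]
tool_rot: [2.876, -1.265, 0.001]
contact_force: [1.2, -1.7, 2.3]
opening: 0.228
```

```bash
python3 go.py 0.5263 -0.1178 0.091 -1.18;  python3 - <<'E'
from workcell import *
import cv2,numpy as np
c=read_camera("side")
im=cv2.cvtColor(c["img"],cv2.COLOR_RGB2BGR)
cv2.imwrite("pics/side7.png",cv2.resize(im[190:350,220:420],None,fx=4,fy=3.7,interpolation=cv2.INTER_CUBIC))
E
```

```text
t 8.95 pos [ 0.5261 -0.118   0.0918] ang -0.8288 q7 -0.902 F [ 1.2  -1.67  2.33] T [-0.339 -0.13  -0.004] open 0.22757383480608556
turn/0.5 [-0.0009 -0.0014  0.7023] shift/0.4 (tool axes now) [ 0.     -0.0006  0.0021] final-axes shift [-0.0002 -0.0006  0.0021]
```

View pics/side7.png

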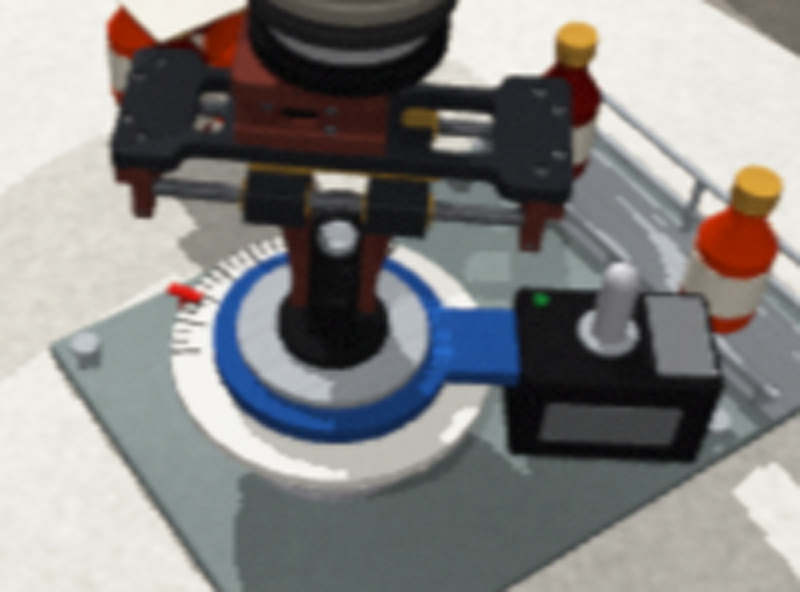

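The knob is turning with the gripper and the torque is already falling towards zero. I'll carry on to about 1.2 rad in total, which is loose for any allowed start and inside the free range.

Emit:
{"fn": "move_arm", "kwargs": {
  "increments": [
    [0, 0, -0.2, 0, 0, -0.0003, 1],
    [0, 0, -0.2, 0, 0, -0.0003, 1],
    [0, 0, -0.2, 0, 0, -0.0003, 1],
    [0, 0, -0.2, 0, 0, -0.0003, 1],
    [0, 0, 0, 0, 0, 0, 1]
  ]
}}

```text
time_s: 9.5
position: [0.5266, -0.1183, 0.0922]
tool_rot: [3.07, -0.668, 0.003]
contact_force: [4.4, -2.9, -1.1]
opening: 0.225
```

```bash
python3 go.py 0.5263 -0.1178 0.091 -1.18
```

```text
t 9.5 pos [ 0.5266 -0.1183  0.0922] ang -0.4288 q7 -0.543 F [ 4.38 -2.94 -1.1 ] T [-0.735 -0.79  -0.014] open 0.2248664326846494
turn/0.5 [-0.0017 -0.003   1.5024] shift/0.4 (tool axes now) [-0.0012 -0.0009  0.0031] final-axes shift [-0.0015  0.0002  0.0031]
```

Emit:
{"fn": "move_arm", "kwargs": {
  "increments": [
    [0, 0, -0.2, 0, 0, -0.0003, 1],
    [0, 0, -0.2, 0, 0, -0.0003, 1],
    [0, 0, -0.2, 0, 0, -0.0003, 1],
    [0, 0, -0.2, 0, 0, -0.0003, 1],
    [0, 0, 0, 0, 0, 0, 1]
  ]
}}

```text
time_s: 10.0
position: [0.5273, -0.1184, 0.0926]
tool_rot: [3.141, -0.046, 0.004]
contact_force: [7.0, -3.4, -3.7]
opening: 0.227
```

```bash
python3 go.py 0.5263 -0.1178 0.091 0.02; python3 - <<'E'
from workcell import *
import numpy as np
T=[]
for i in range(4): read_camera("side");s=state();T.append(np.r_[s["wrist_torque"],s["contact_force"]])
print(np.round(T,3))
E
```

```text
t 10.0 pos [ 0.5273 -0.1184  0.0926] ang -0.0294 q7 -0.187 F [ 6.99 -3.41 -3.74] T [-0.866 -1.199 -0.038] open 0.22748712190886614
turn/0.5 [ 0.0009 -0.0057 -0.0988] shift/0.4 (tool axes now) [-0.0024 -0.0015  0.0041] final-axes shift [-0.0023 -0.0016  0.0041]
[[-0.823 -1.257 -0.032  5.493 -4.267 -4.241]
 [-0.777 -1.158 -0.011  5.77  -3.291 -3.607]
 [-0.849 -1.22   0.021  6.584 -4.001 -4.101]
 [-0.873 -1.21   0.012  6.651 -2.967 -4.586]]
```

Free-turn torque is about 0 ± 0.03 N m, so the clamp is loose. I'll release and rise.

Emit:
{"fn": "move_arm", "kwargs": {
  "increments": [
    [0, 0, 0, 0, 0, 0, 0],
    [0, 0, 0, 0, 0, 0, 0],
    [0, 0, 0, 0, 0, 0, 0],
    [0, 0, 0, 0, 0, 0, 0],
    [0, 0, 0, 0, 0, -0.08, 0],
    [0, 0, 0, 0, 0, -0.1, 0],
    [0, 0, 0, 0, 0, -0.02, 0],
    [0, 0, 0, 0, 0, 0, 0]
  ]
}}

```text
time_s: 11.0
position: [0.5267, -0.1176, 0.174]
tool_rot: [3.14, -0.043, 0.005]
contact_force: [0.2, -0.2, -0.1]
opening: 0.914
```

```bash
python3 - <<'E'
from workcell import *
import cv2,numpy as np
from h import *
from meas import meas
t=read_camera("top");s=read_camera("side")
np.savez("top8.npz",**t);np.savez("side8.npz",**s)
try: meas(t,s)
except Exception as e: print(e)
im=cv2.cvtColor(s["img"],cv2.COLOR_RGB2BGR)
cv2.imwrite("pics/side8.png",cv2.resize(im[150:350,200:440],None,fx=3,fy=3,interpolation=cv2.INTER_CUBIC))
E
python3 go.py .6165 -.2045 .18 0.82
```

```text
top
   axis_blue [ 0.52787086 -0.12054063]
   inl 12
   yel (array([ 0.5621, -0.0778,  0.0922]), 22, np.float64(0.8953766696789051))
   red (array([ 0.4935, -0.0464,  0.0831]), 11, np.float64(2.00463259772286))
   box (array([ 0.6529, -0.2161]), 108, np.float64(-0.6523487349868329))
   knob (array([ 0.525 , -0.0929]), 103, np.float64(1.558366639396928), np.float64(-0.013936123806397631), np.float64(0.013289505580256052), array([0.158 , 0.1624, 0.1654]), array([ 0.525 , -0.0933]))
   hi (2672, array([ 0.5254, -0.1195,  0.59  ]))
side
   axis_blue [ 0.52707956 -0.12112817]
   inl 84
   red (array([ 0.4934, -0.0501,  0.0841]), 26, np.float64(2.0134988807274405))
   box (array([ 0.6156, -0.2103]), 1237, np.float64(-0.789193607819226))
   handle (array([ 0.6114, -0.2064,  0.137 ]), 166, np.float64(0.15367735294361742), np.float64(-0.79116785452101))
   knob (array([ 0.5216, -0.123 ]), 488, np.float64(1.5680832381548893), np.float64(-0.030220771405062487), np.float64(0.03910885149866725), array([0.1491, 0.1627, 0.1653]), array([ 0.5216, -0.1186]))
   hi (6919, array([ 0.5024, -0.1412,  0.4374]))
t 11.1 pos [ 0.5249 -0.1176  0.1716] ang -0.0274 q7 -0.117 F [ 0.14  0.55 -1.19] T [ 0.009 -0.06  -0.031] open 0.9870552455334001
turn/0.5 [-1.1000e-03  2.9000e-03 -1.6948e+00] shift/0.4 (tool axes now) [ 0.2349  0.2109 -0.0213] final-axes shift [-0.0025  0.3157 -0.021 ]
```

View pics/side8.png

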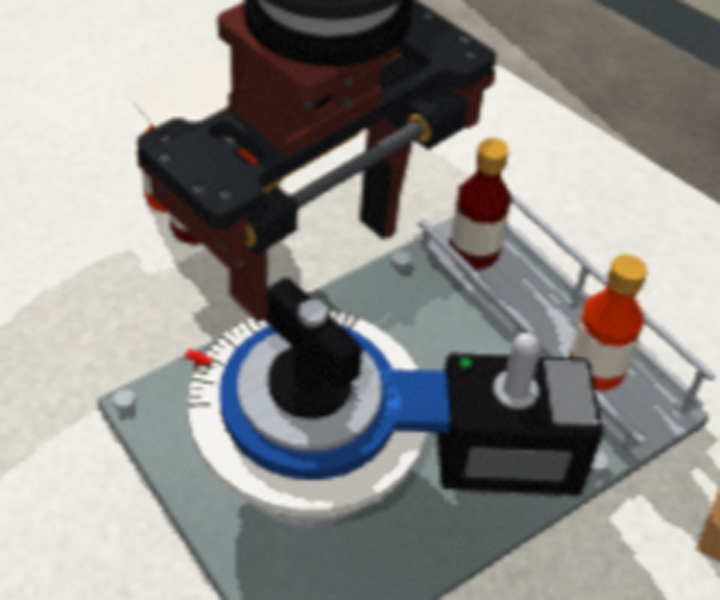

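The knob bar is now at 1.56 rad, so it turned with the gripper, and the head has not moved. I'll turn the jaws tangential and go over the handle.

Emit:
{"fn": "move_arm", "kwargs": {
  "increments": [
    [0, 0, -0.28, 0, 0, 0, 0],
    [0, 0, -0.28, 0, 0, 0, 0],
    [0, 0, -0.28, 0, 0, 0, 0],
    [0, 0, -0.28, 0, 0, 0, 0],
    [0, 0, -0.28, 0, 0, 0, 0],
    [0, 0, -0.29, 0, 0, 0, 0],
    [0, 0, 0, 0, 0.1, 0, 0],
    [0, 0, 0, 0, 0.1, 0, 0]
  ]
}}

```text
time_s: 11.9
position: [0.5834, -0.1723, 0.1708]
tool_rot: [-2.88, -1.251, 0.004]
contact_force: [0.3, 0.3, -0.2]
opening: 1.0
```

Emit:
{"fn": "move_arm", "kwargs": {
  "increments": [
    [0, 0, 0, 0, 0.1, 0, 0],
    [0, 0, 0, 0, 0, 0, 0],
    [0, 0, 0, 0, 0, 0, 0]
  ]
}}

```text
time_s: 12.2
position: [0.6123, -0.1994, 0.1701]
tool_rot: [-2.88, -1.247, 0.004]
contact_force: [-0.6, 0.5, -0.5]
opening: 1.005
```

```bash
python3 go.py .6155 -.203 .077 0.80; python3 - <<'E'
from workcell import *
import cv2,numpy as np
a=[]
for n in("side","top"):
    c=read_camera(n);a.append(cv2.cvtColor(c["img"],cv2.COLOR_RGB2BGR))
cv2.imwrite("pics/two9.png",np.hstack([cv2.resize(a[0][170:370,240:440],None,fx=2,fy=2),cv2.resize(a[1][140:340,240:440],None,fx=2,fy=2)]))
E
```

```text
t 12.2 pos [ 0.6123 -0.1994  0.1701] ang 0.8172 q7 0.745 F [-0.64  0.52 -0.49] T [ 0.021 -0.145  0.028] open 1.0046436092484274
turn/0.5 [-0.0077  0.0018  0.0345] shift/0.4 (tool axes now) [-0.001   0.013   0.2328] final-axes shift [-0.001   0.0121  0.2328]
```

View pics/two9.png

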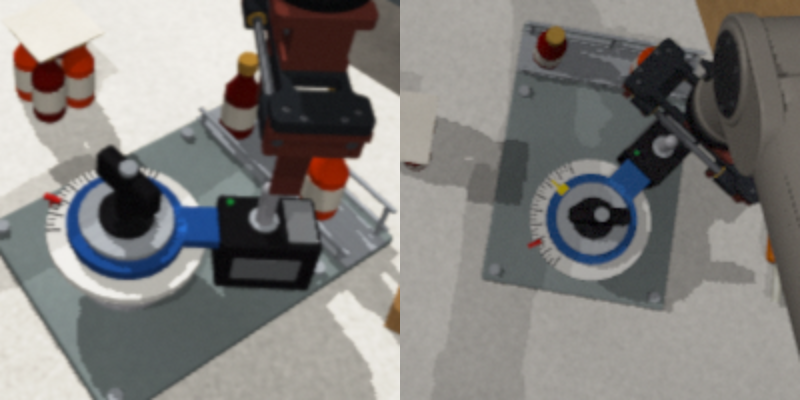

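The jaws straddle the handle: in the top view the handle at (662,147) sits between the fingers. I'll lower and close.

Emit:
{"fn": "move_arm", "kwargs": {
  "increments": [
    [-0.008, 0, 0.03, 0, 0.012, 0.04, 0],
    [0, 0, 0, 0, 0, 0.07, 0],
    [0, 0, 0, 0, 0, 0.07, 0],
    [0, 0, 0, 0, 0, 0.05, 0],
    [0, 0, 0, 0, 0, 0, 0],
    [0, 0, 0, 0, 0, 0, 0.7],
    [0, 0, 0, 0, 0, 0, 0.7],
    [0, 0, 0, 0, 0, 0, 0.7]
  ]
}}

```text
time_s: 13.1
position: [0.6179, -0.2031, 0.082]
tool_rot: [2.887, 1.226, 0.005]
contact_force: [-0.8, 0.6, 0.1]
opening: 0.762
```

```bash
python3 go.py .6155 -.203 .077 0.80; python3 - <<'E'
from workcell import *
import cv2,numpy as np
c=read_camera("side")
im=cv2.cvtColor(c["img"],cv2.COLOR_RGB2BGR)
cv2.imwrite("pics/side10.png",cv2.resize(im[170:350,240:460],None,fx=3.5,fy=3.3,interpolation=cv2.INTER_CUBIC))
E
```

```text
t 13.1 pos [ 0.6179 -0.2031  0.082 ] ang 0.8029 q7 0.676 F [-0.79  0.63  0.09] T [ 0.038 -0.131  0.047] open 0.7622926330468789
turn/0.5 [ 0.0121 -0.0021  0.0058] shift/0.4 (tool axes now) [-0.0041 -0.0046  0.0125] final-axes shift [-0.0041 -0.0045  0.0125]
```

View pics/side10.png

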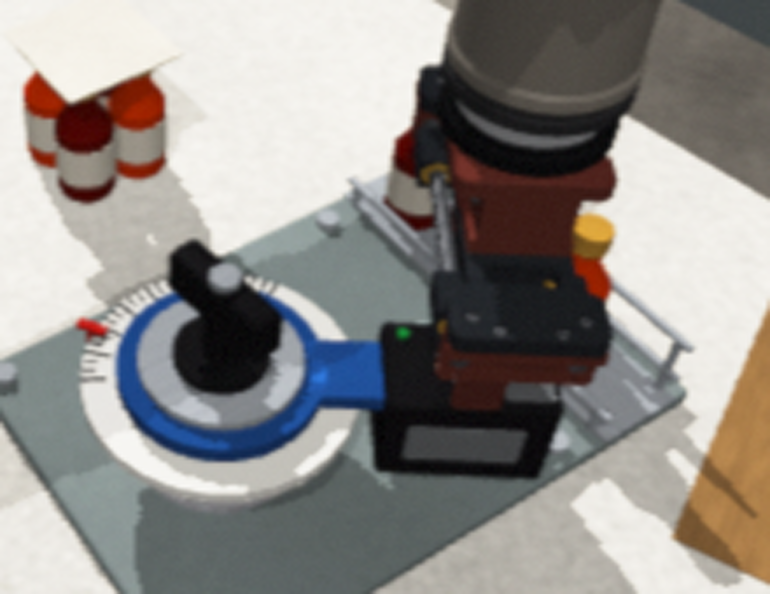

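Emit:
{"fn": "move_arm", "kwargs": {
  "increments": [
    [0, 0, 0, 0, 0, 0.01, 0.8],
    [0, 0, 0, 0, 0, 0, 0.8],
    [0, 0, 0, 0, 0, 0, 0.8],
    [0, 0, 0, 0, 0, 0, 0.9],
    [0, 0, 0, 0, 0, 0, 1],
    [0, 0, 0, 0, 0, 0, 1],
    [0, 0, 0, 0, 0, 0, 1],
    [0, 0, 0, 0, 0, 0, 1]
  ]
}}

```text
time_s: 13.95
position: [0.6172, -0.203, 0.0766]
tool_rot: [2.888, 1.226, 0.003]
contact_force: [0.3, -0.3, -0.4]
opening: 0.174
```

```bash
python3 go.py .6155 -.203 .077 0.80
```

```text
t 13.95 pos [ 0.6172 -0.203   0.0766] ang 0.803 q7 0.674 F [ 0.34 -0.35 -0.4 ] T [ 0.046 -0.116  0.013] open 0.1742392997218457
turn/0.5 [ 0.0082 -0.0005  0.0061] shift/0.4 (tool axes now) [-0.0029 -0.003  -0.0009] final-axes shift [-0.0029 -0.003  -0.0009]
```

The handle is gripped (opening 0.174, about 15–16 mm). I'll swing counter-clockwise along the arc, starting with a short test.

Emit:
{"fn": "move_arm", "kwargs": {
  "increments": [
    [0, 0, -0.1, 0.0156, 0, 0, 1],
    [0, 0, -0.1, 0.0156, 0, 0, 1],
    [0, 0, -0.1, 0.0156, 0, 0, 1],
    [0, 0, -0.1, 0.0156, 0, 0, 1],
    [0, 0, 0, 0, 0, 0, 1]
  ]
}}

```text
time_s: 14.45
position: [0.6331, -0.1825, 0.0766]
tool_rot: [2.751, 1.512, 0.002]
contact_force: [-1.2, 1.4, 2.4]
opening: 0.174
```

```bash
cat > hd.py <<'E'
import numpy as np
from workcell import state
s=state();d=np.array(s["position"][:2])-[.5265,-.1185]
print("head",np.arctan2(d[1],d[0]),"r",np.hypot(*d))
E
python3 go.py .6155 -.203 .077 2.01; python3 hd.py
```

```text
t 14.45 pos [ 0.6331 -0.1825  0.0766] ang 1.0049 q7 0.817 F [-1.15  1.38  2.38] T [0.319 0.228 0.064] open 0.17363841511212855
turn/0.5 [ 0.0059  0.0032 -2.0101] shift/0.4 (tool axes now) [-0.0668 -0.0097 -0.001 ] final-axes shift [-0.0276 -0.0616 -0.0009]
head -0.5408784785106651 r 0.12434916898555515
```

Emit:
{"fn": "move_arm", "kwargs": {
  "increments": [
    [0, 0, -0.16, 0.025, 0, 0, 1],
    [0, 0, -0.2, 0.0312, 0, 0, 1],
    [0, 0, -0.2, 0.0312, 0, 0, 1],
    [0, 0, -0.2, 0.0312, 0, 0, 1],
    [0, 0, -0.2, 0.0312, 0, 0, 1],
    [0, 0, -0.2, 0.0312, 0, 0, 1],
    [0, 0, -0.2, 0.0312, 0, 0, 1],
    [0, 0, 0, 0, 0, 0, 1]
  ]
}}

```text
time_s: 15.25
position: [0.6507, -0.102, 0.0765]
tool_rot: [-2.087, -2.344, 0.011]
contact_force: [-17.0, -1.7, 14.6]
opening: 0.179
```

```bash
python3 go.py .6155 -.203 .077 2.01; python3 hd.py; python3 - <<'E'
from workcell import *
import cv2,numpy as np
from meas import meas
t=read_camera("top");s=read_camera("side")
np.savez("top11.npz",**t);np.savez("side11.npz",**s)
try: meas(t,s)
except Exception as e: print(e)
a=[cv2.cvtColor(c["img"],cv2.COLOR_RGB2BGR) for c in (s,t)]
cv2.imwrite("pics/two11.png",np.hstack([cv2.resize(a[0][190:340,240:390],None,fx=2.66,fy=2.66,interpolation=2),cv2.resize(a[1][150:300,260:410],None,fx=2.66,fy=2.66,interpolation=2)]))
E
```

```text
t 15.25 pos [ 0.6507 -0.102   0.0765] ang 1.6867 q7 1.292 F [-16.99  -1.69  14.56] T [ 0.036  3.275 -0.025] open 0.1785749137812774
turn/0.5 [-0.0151  0.0035 -0.6466] shift/0.4 (tool axes now) [-0.2405 -0.1165  0.0004] final-axes shift [-0.1911 -0.1869 -0.0011]
head 0.131753763215107 r 0.125239416763425
top
   axis_blue [ 0.52909856 -0.11426845]
   inl 56
   yel (array([ 0.5188, -0.0616,  0.0912]), 27, np.float64(1.7639264901048546))
   red (array([ 0.4935, -0.0463,  0.0843]), 11, np.float64(2.0535421457925036))
   box (array([ 0.6281, -0.0989]), 269, np.float64(0.1542465363499442))
   knob (array([ 0.5242, -0.113 ]), 222, np.float64(1.5390585840549493), np.float64(-0.03648207563201982), np.float64(0.03321242948345759), array([0.1589, 0.1631, 0.1658]), array([ 0.5242, -0.1146]))
   hi (2222, array([ 0.5312, -0.1224,  0.5544]))
side
   axis_blue [ 0.53021336 -0.11643499]
   inl 32
   yel (array([ 0.5188, -0.0659,  0.0929]), 32, np.float64(1.7925865044956002))
   red (array([ 0.4936, -0.0497,  0.0833]), 25, np.float64(2.0726079862403695))
   box (array([ 0.6434, -0.1116]), 726, np.float64(0.042553530974119985))
   handle (array([ 0.6424, -0.1055,  0.1366]), 318, np.float64(0.15586539212077394), np.float64(0.09674558099351373))
   knob (array([ 0.5216, -0.1226]), 484, np.float64(1.5740821075198799), np.float64(-0.0311958144266105), np.float64(0.039010766201333126), array([0.149 , 0.1627, 0.1654]), array([ 0.5215, -0.1187]))
   hi (68, array([ 0.5256, -0.1181,  0.1695]))
```

View pics/two11.png

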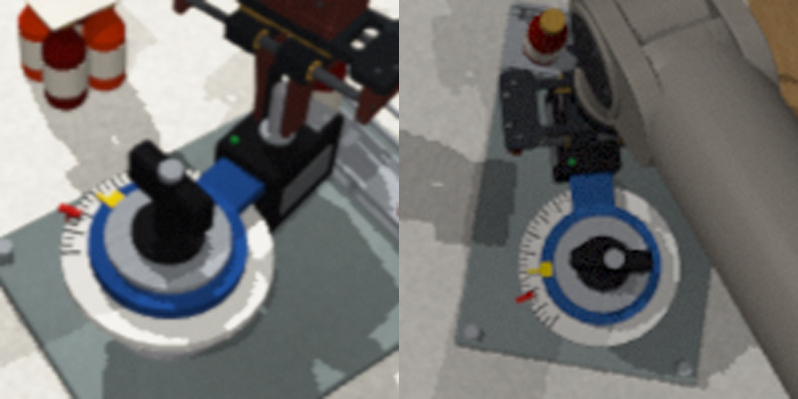

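The pointer (yellow, at (545,270) in the top view) is about 0.29 rad short of the red tab at (525,296), and both cameras agree. There is about 17 N of radial pull, which I'll relieve by easing inward as I continue.

Emit:
{"fn": "move_arm", "kwargs": {
  "increments": [
    [0, 0, 0, 0, -0.004, 0, 1],
    [0, 0, -0.14, 0.022, -0.003, 0, 1],
    [0, 0, -0.14, 0.022, -0.002, 0, 1],
    [0, 0, -0.14, 0.022, -0.002, 0, 1],
    [0, 0, -0.1, 0.0156, -0.002, 0, 1],
    [0, 0, 0, 0, 0, 0, 1],
    [0, 0, 0, 0, 0, 0, 1]
  ]
}}

```text
time_s: 16.05
position: [0.6439, -0.073, 0.0766]
tool_rot: [1.773, 2.589, -0.001]
contact_force: [-2.6, 0.3, 4.3]
opening: 0.175
```

```bash
cat > ang.py <<'E'
from workcell import *
import cv2,numpy as np,sys
from h import *
from meas import meas
n=sys.argv[1]
t=read_camera("top");s=read_camera("side")
np.savez(f"top{n}.npz",**t);np.savez(f"side{n}.npz",**s)
o=meas(t,s,False)
for k,A in(("top",(.528,-.1173)),("side",(.5269,-.1212))):
    r=o[k]
    if "yel" in r and "red" in r:
        f=lambda p:np.arctan2(p[1]-A[1],p[0]-A[0])
        print(k,"yel",f(r["yel"][0]),r["yel"][1],"red",f(r["red"][0]),r["red"][1],"remaining",f(r["red"][0])-f(r["yel"][0]),r["yel"][0],r["red"][0])
    else: print(k,r.get("yel"),r.get("red"))
a=[cv2.cvtColor(c["img"],cv2.COLOR_RGB2BGR) for c in (s,t)]
cv2.imwrite(f"pics/two{n}.png",np.hstack([cv2.resize(a[0][230:310,250:330],None,fx=5,fy=5,interpolation=2),cv2.resize(a[1][210:290,290:370],None,fx=5,fy=5,interpolation=2)]))
E
python3 go.py .6155 -.203 .077 2.01; python3 hd.py;python3 ang.py 12
```

```text
t 16.05 pos [ 0.6439 -0.073   0.0766] ang 1.9405 q7 1.467 F [-2.59  0.25  4.31] T [ 0.451  0.385 -0.136] open 0.17536772968034423
turn/0.5 [ 0.0031  0.0073 -0.139 ] shift/0.4 (tool axes now) [-0.2773 -0.1836 -0.0003] final-axes shift [-0.2639 -0.2024 -0.001 ]
head 0.36942181841649013 r 0.12588967179003271
top yel 1.9646219295533043 27 red 2.023667268488403 11 remaining 0.05904533893509889 [ 0.5066 -0.0658  0.0909] [ 0.4935 -0.0464  0.0839]
side yel 1.9466700434684834 36 red 2.0094207185510733 26 remaining 0.06275067508258991 [ 0.5063 -0.069   0.0929] [ 0.4935 -0.05    0.0835]
```

View pics/two12.png

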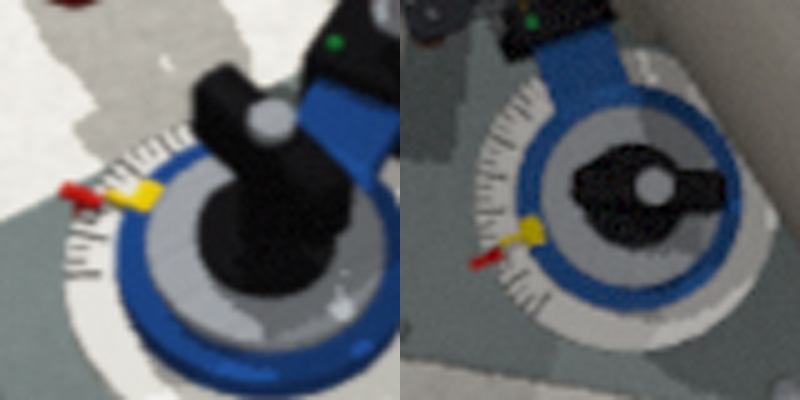

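Both cameras give about 0.06 rad remaining. I'll make one more small swing.

Emit:
{"fn": "move_arm", "kwargs": {
  "increments": [
    [0, 0, -0.06, 0.0095, -0.001, 0, 1],
    [0, 0, -0.06, 0.0095, -0.001, 0, 1],
    [0, 0, 0, 0, 0, 0, 1],
    [0, 0, 0, 0, 0, 0, 1]
  ]
}}

```text
time_s: 16.55
position: [0.6408, -0.0654, 0.0766]
tool_rot: [1.691, 2.643, 0.001]
contact_force: [1.0, 1.7, 5.2]
opening: 0.172
```

```bash
python3 go.py .6155 -.203 .077 2.01; python3 hd.py;python3 ang.py 13
```

```text
t 16.55 pos [ 0.6408 -0.0654  0.0766] ang 2.0033 q7 1.509 F [0.95 1.68 5.22] T [ 0.67  -0.216 -0.068] open 0.17195301851239939
turn/0.5 [ 0.0057  0.0071 -0.0134] shift/0.4 (tool axes now) [-0.2857 -0.2016 -0.0005] final-axes shift [-0.2843 -0.2035 -0.0009]
head 0.4345501711951563 r 0.12601771460222608
top yel 2.028884024858111 27 red 2.023112975991167 11 remaining -0.005771048866944017 [ 0.5031 -0.0668  0.0921] [ 0.4935 -0.0463  0.0851]
side yel 2.0232712163569646 37 red 2.0107061681523666 24 remaining -0.012565048204598028 [ 0.5024 -0.0708  0.0931] [ 0.4932 -0.0496  0.0837]
```

View pics/two13.png

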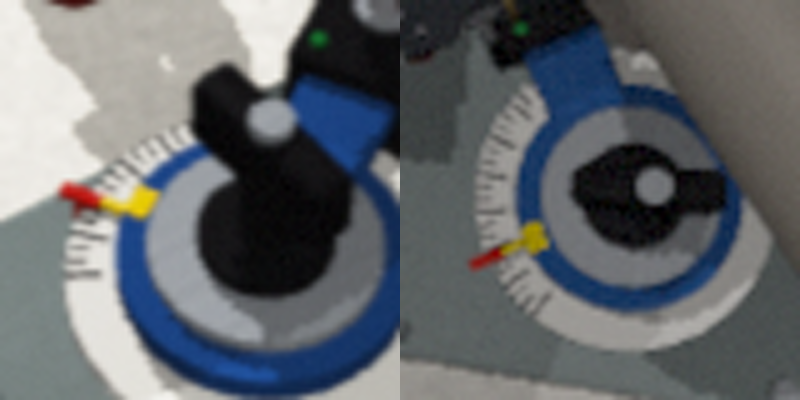

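The pointer is in line with the red tab; the residual is about -0.006 to -0.013 rad. I'll release, rise, and check it again.

Emit:
{"fn": "move_arm", "kwargs": {
  "increments": [
    [0, 0, 0, 0, 0, 0, 0],
    [0, 0, 0, 0, 0, 0, 0],
    [0, 0, 0, 0, 0, 0, 0],
    [0, 0, 0, 0, 0, 0, 0],
    [0, 0, 0, 0, 0, -0.05, 0],
    [0, 0, 0, 0, 0, -0.1, 0],
    [0, 0, 0, 0, 0, -0.1, 0],
    [0, 0, 0, 0, 0, 0, 0]
  ]
}}

```text
time_s: 17.45
position: [0.6436, -0.0644, 0.1839]
tool_rot: [1.686, 2.636, 0.008]
contact_force: [-0.0, -0.1, 0.8]
opening: 0.868
```

```bash
python3 ang.py 14; python3 go.py .526 -.1178 .18 -0.03
```

```text
top yel 2.027261297943662 26 red 2.024222826670658 11 remaining -0.003038471273003829 [ 0.5033 -0.067   0.0935] [ 0.4935 -0.0465  0.083 ]
side yel 2.018381060402954 39 red 2.0062823688078106 23 remaining -0.012098691595143318 [ 0.5028 -0.071   0.0929] [ 0.4934 -0.0492  0.0833]
t 17.55 pos [ 0.6408 -0.0657  0.1785] ang 2.0029 q7 1.583 F [ 0.96  0.06 -0.16] T [ 0.069 -0.108  0.022] open 0.9578215264311383
turn/0.5 [ 1.6400e-02 -1.0000e-03  4.0658e+00] shift/0.4 (tool axes now) [ 0.0019 -0.3151 -0.0049] final-axes shift [-0.283   0.1388 -0.0036]
```

View pics/two14.png

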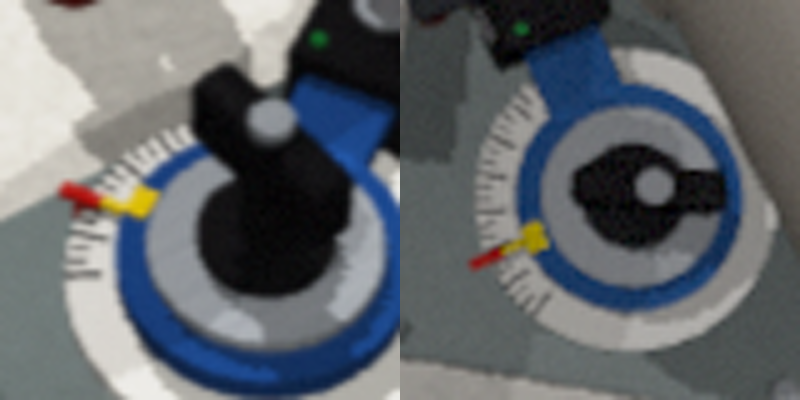

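The alignment held after release. Now back to the knob, with the bar at 1.55 rad so jaws at about -0.02.

Emit:
{"fn": "move_arm", "kwargs": {
  "increments": [
    [0, 0, 0, 0, -0.105, 0, 0],
    [0, 0, 0, 0, -0.105, 0, 0],
    [0, 0, 0, 0, -0.105, 0, 0],
    [0, 0, 0.29, 0, 0, 0, 0],
    [0, 0, 0.29, 0, 0, 0, 0],
    [0, 0, 0.29, 0, 0, 0, 0],
    [0, 0, 0.29, 0, 0, 0, 0],
    [0, 0, 0.29, 0, 0, 0, 0]
  ]
}}

```text
time_s: 18.35
position: [0.5245, -0.1188, 0.1753]
tool_rot: [2.526, 1.864, -0.001]
contact_force: [-0.6, -0.1, 0.6]
opening: 1.004
```

Emit:
{"fn": "move_arm", "kwargs": {
  "increments": [
    [0, 0, 0.29, 0, 0, 0, 0],
    [0, 0, 0.29, 0, 0, 0, 0],
    [0, 0, 0.29, 0, 0, 0, 0],
    [0, 0, 0.29, 0, 0, 0, 0],
    [0, 0, 0.29, 0, 0, 0, 0],
    [0, 0, 0.29, 0, 0, 0, 0],
    [0, 0, 0.29, 0, 0, 0, 0],
    [0, 0, 0.29, 0, 0, 0, 0]
  ]
}}

```text
time_s: 19.15
position: [0.5246, -0.1186, 0.1752]
tool_rot: [3.134, 0.176, 0.001]
contact_force: [0.1, 0.4, 0.2]
opening: 1.001
```

Emit:
{"fn": "move_arm", "kwargs": {
  "increments": [
    [0, 0, 0.29, 0, 0, 0, 0],
    [0, 0, 0, 0, 0, 0, 0],
    [0, 0, 0, 0, 0, 0, 0]
  ]
}}

```text
time_s: 19.45
position: [0.525, -0.1185, 0.1756]
tool_rot: [3.139, -0.036, 0.003]
contact_force: [-0.4, -0.2, 0.2]
opening: 1.0
```

```bash
python3 go.py .526 -.1178 .092 -0.025
```

```text
t 19.45 pos [ 0.525  -0.1185  0.1756] ang -0.023 q7 -0.125 F [-0.41 -0.24  0.18] T [-0.026 -0.068  0.041] open 0.9999639661759511
turn/0.5 [ 0.0053 -0.0034  0.004 ] shift/0.4 (tool axes now) [ 0.0021 -0.0024  0.209 ] final-axes shift [ 0.0025 -0.0019  0.209 ]
```

Emit:
{"fn": "move_arm", "kwargs": {
  "increments": [
    [0.005, -0.003, 0, 0.0055, 0, 0.03, 0],
    [0, 0, 0, 0, 0, 0.06, 0],
    [0, 0, 0, 0, 0, 0.06, 0],
    [0, 0, 0, 0, 0, 0.055, 0],
    [0, 0, 0, 0, 0, 0, 0.8],
    [0, 0, 0, 0, 0, 0, 0.8],
    [0, 0, 0, 0, 0, 0, 0.8],
    [0, 0, 0, 0, 0, 0, 0.8]
  ]
}}

```text
time_s: 20.25
position: [0.5288, -0.1189, 0.0952]
tool_rot: [3.141, -0.042, 0.005]
contact_force: [-0.2, 0.7, 0.2]
opening: 0.677
```

```bash
python3 go.py .5272 -.1184 .092 -0.025
```

```text
t 20.25 pos [ 0.5288 -0.1189  0.0952] ang -0.0268 q7 -0.202 F [-0.22  0.66  0.24] T [-0.012 -0.057  0.021] open 0.6768132559093161
turn/0.5 [ 0.0012 -0.0069 -0.0037] shift/0.4 (tool axes now) [-0.004  -0.0011  0.008 ] final-axes shift [-0.004  -0.0011  0.008 ]
```

Emit:
{"fn": "move_arm", "kwargs": {
  "increments": [
    [0, 0, 0, 0, 0, 0, 0.9],
    [0, 0, 0, 0, 0, 0, 0.9],
    [0, 0, 0, 0, 0, 0, 0.9],
    [0, 0, 0, 0, 0, 0, 1],
    [0, 0, 0, 0, 0, 0, 1],
    [0, 0, 0, 0, 0, 0, 1],
    [0, 0, 0, 0, 0, 0, 1]
  ]
}}

```text
time_s: 20.95
position: [0.5275, -0.1187, 0.0942]
tool_rot: [3.141, -0.043, 0.001]
contact_force: [-1.3, 0.2, 3.5]
opening: 0.226
```

```bash
cat > tq.py <<'E'
from workcell import *
import numpy as np,sys
T=[];n=int(sys.argv[1])
for i in range(n): read_camera("side");s=state();T.append(np.r_[s["wrist_torque"],s["contact_force"]])
T=np.array(T)
from scipy.spatial.transform import Rotation as R
a=R.from_rotvec(s["tool_rot"]).as_matrix()[:2,0];a=np.arctan2(a[1],a[0])
print("t",s["time_s"],"ang",a.round(4),"Tmean",T.mean(0).round(3),"Tzstd",T[:,2].std().round(3),"open",round(s["opening"],4),"pos",np.round(s["position"],4))
E
python3 tq.py 4
```

```text
t 21.15 ang -0.0271 Tmean [ 0.01   0.61  -0.028 -2.641 -0.045  3.488] Tzstd 0.039 open 0.2281 pos [ 0.5276 -0.1187  0.0941]
```

The knob is gripped. I'll tighten, feeling the torque between steps.

Emit:
{"fn": "move_arm", "kwargs": {
  "increments": [
    [0, 0, 0.2, 0, 0, 0.0002, 1],
    [0, 0, 0.2, 0, 0, 0.0003, 1],
    [0, 0, 0.2, 0, 0, 0.0002, 1],
    [0, 0, 0.2, 0, 0, 0.0003, 1],
    [0, 0, 0, 0, 0, 0, 1]
  ]
}}

```text
time_s: 21.65
position: [0.5268, -0.1186, 0.0937]
tool_rot: [3.069, -0.67, -0.001]
contact_force: [-5.9, 0.7, 7.2]
opening: 0.226
```

```bash
python3 tq.py 4
```

```text
t 21.85 ang -0.427 Tmean [ 1.070e-01  1.132e+00 -3.200e-02 -5.358e+00  6.000e-03  6.299e+00] Tzstd 0.045 open 0.2242 pos [ 0.5268 -0.1186  0.0937]
```

Emit:
{"fn": "move_arm", "kwargs": {
  "increments": [
    [0, 0, 0.2, 0, 0, 0.0003, 1],
    [0, 0, 0.2, 0, 0, 0.0002, 1],
    [0, 0, 0, 0, 0, 0, 1]
  ]
}}

```text
time_s: 22.15
position: [0.5265, -0.1184, 0.0935]
tool_rot: [2.987, -0.972, -0.001]
contact_force: [-6.0, 1.8, 8.3]
opening: 0.227
```

```bash
python3 tq.py 4
```

```text
t 22.35 ang -0.6268 Tmean [ 0.198  1.316 -0.038 -6.659  0.981  7.174] Tzstd 0.019 open 0.2251 pos [ 0.5265 -0.1184  0.0935]
```

Emit:
{"fn": "move_arm", "kwargs": {
  "increments": [
    [0, 0, 0.1, 0, 0, 0.0003, 1],
    [0, 0, 0.1, 0, 0, 0, 1],
    [0, 0, 0.1, 0, 0, 0.0002, 1],
    [0, 0, 0, 0, 0, 0, 1]
  ]
}}

```text
time_s: 22.75
position: [0.5263, -0.1183, 0.0934]
tool_rot: [2.906, -1.191, -0.002]
contact_force: [-8.1, 1.4, 9.1]
opening: 0.226
```

```bash
python3 tq.py 4
```

```text
t 22.95 ang -0.7768 Tmean [ 0.314  1.511 -0.032 -7.841  1.801  8.249] Tzstd 0.03 open 0.2254 pos [ 0.5263 -0.1182  0.0933]
```

Emit:
{"fn": "move_arm", "kwargs": {
  "increments": [
    [0, 0, 0.1, 0, 0, -0.001, 1],
    [0, 0, 0.1, 0, 0, 0, 1],
    [0, 0, 0, 0, 0, 0, 1]
  ]
}}

```text
time_s: 23.25
position: [0.5261, -0.1181, 0.0933]
tool_rot: [2.843, -1.335, -0.003]
contact_force: [-7.0, 1.6, 4.3]
opening: 0.227
```

```bash
python3 tq.py 4
```

```text
t 23.45 ang -0.8767 Tmean [ 0.287  1.211 -0.055 -6.54   1.913  5.189] Tzstd 0.025 open 0.2296 pos [ 0.5261 -0.1181  0.0933]
```

Emit:
{"fn": "move_arm", "kwargs": {
  "increments": [
    [0, 0, 0.1, 0, 0, 0, 1],
    [0, 0, 0.1, 0, 0, 0.0002, 1],
    [0, 0, 0, 0, 0, 0, 1]
  ]
}}

```text
time_s: 23.75
position: [0.526, -0.1179, 0.0932]
tool_rot: [2.773, -1.475, -0.003]
contact_force: [-7.3, 1.9, 6.2]
opening: 0.225
```

```bash
python3 tq.py 4
```

```text
t 23.95 ang -0.9767 Tmean [ 0.353  1.325 -0.094 -7.052  2.42   6.256] Tzstd 0.03 open 0.2257 pos [ 0.526  -0.118   0.0932]
```

Emit:
{"fn": "move_arm", "kwargs": {
  "increments": [
    [0, 0, 0.1, 0, 0, 0, 1],
    [0, 0, 0.1, 0, 0, 0.0002, 1],
    [0, 0, 0, 0, 0, 0, 1]
  ]
}}

```text
time_s: 24.25
position: [0.5259, -0.1178, 0.0932]
tool_rot: [2.696, -1.611, -0.003]
contact_force: [-7.5, 2.6, 6.1]
opening: 0.229
```

```bash
python3 tq.py 4
```

```text
t 24.45 ang -1.0763 Tmean [ 0.418  1.39  -0.046 -7.805  2.68   6.224] Tzstd 0.017 open 0.2282 pos [ 0.5259 -0.1178  0.0932]
```

Emit:
{"fn": "move_arm", "kwargs": {
  "increments": [
    [0, 0, 0.1, 0, 0, 0, 1],
    [0, 0, 0.1, 0, 0, 0.0002, 1],
    [0, 0, 0, 0, 0, 0, 1]
  ]
}}

```text
time_s: 24.75
position: [0.5259, -0.1176, 0.0931]
tool_rot: [2.612, -1.743, -0.003]
contact_force: [-7.7, 2.5, 6.4]
opening: 0.226
```

```bash
python3 tq.py 4; python3 - <<'E'
from workcell import *
import cv2,numpy as np
c=read_camera("side")
im=cv2.cvtColor(c["img"],cv2.COLOR_RGB2BGR)
cv2.imwrite("pics/side15.png",cv2.resize(im[190:350,220:420],None,fx=4,fy=3.7,interpolation=cv2.INTER_CUBIC))
E
```

```text
t 24.95 ang -1.176 Tmean [ 0.508  1.498  0.038 -7.868  2.748  6.55 ] Tzstd 0.036 open 0.2248 pos [ 0.5259 -0.1176  0.0931]
```

View pics/side15.png

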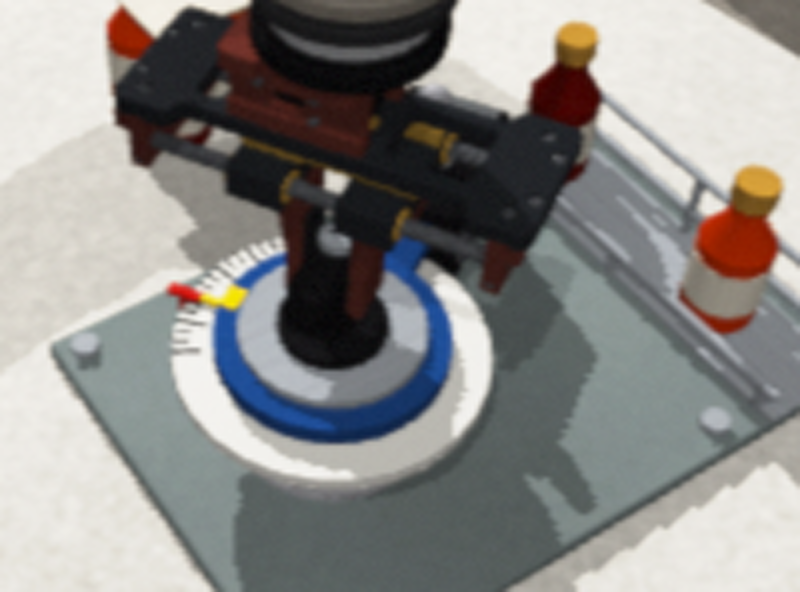

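The fingers hold the knob, and the yellow pointer still meets the red tab at (195,295). The torque is starting to rise, so I'm at the bite. I'll continue in small steps.

Emit:
{"fn": "move_arm", "kwargs": {
  "increments": [
    [0, 0, 0.1, 0, 0, 0, 1],
    [0, 0, 0.1, 0, 0, 0.0002, 1],
    [0, 0, 0, 0, 0, 0, 1]
  ]
}}

```text
time_s: 25.3
position: [0.5258, -0.1174, 0.0931]
tool_rot: [2.522, -1.871, -0.004]
contact_force: [-8.1, 3.0, 7.1]
opening: 0.229
```

```bash
python3 tq.py 4
```

```text
t 25.5 ang -1.2756 Tmean [ 0.584  1.546  0.128 -8.56   3.621  6.745] Tzstd 0.042 open 0.2261 pos [ 0.5258 -0.1175  0.0931]
```

Emit:
{"fn": "move_arm", "kwargs": {
  "increments": [
    [0, 0, 0.1, 0, 0, 0, 1],
    [0, 0, 0.1, 0, 0, 0.0002, 1],
    [0, 0, 0, 0, 0, 0, 1]
  ]
}}

```text
time_s: 25.8
position: [0.5257, -0.1173, 0.093]
tool_rot: [2.426, -1.994, -0.004]
contact_force: [-8.6, 3.6, 7.5]
opening: 0.231
```

```bash
python3 tq.py 4
```

```text
t 26.0 ang -1.3751 Tmean [ 0.661  1.632  0.23  -8.521  3.876  7.779] Tzstd 0.013 open 0.2261 pos [ 0.5257 -0.1173  0.093 ]
```

Emit:
{"fn": "move_arm", "kwargs": {
  "increments": [
    [0, 0, 0.1, 0, 0, 0, 1],
    [0, 0, 0.1, 0, 0, 0.0002, 1],
    [0, 0, 0, 0, 0, 0, 1]
  ]
}}

```text
time_s: 26.3
position: [0.5257, -0.1171, 0.093]
tool_rot: [2.323, -2.113, -0.004]
contact_force: [-8.4, 4.2, 8.4]
opening: 0.227
```

```bash
python3 tq.py 4
```

```text
t 26.5 ang -1.475 Tmean [ 0.75   1.675  0.273 -8.892  4.048  7.957] Tzstd 0.026 open 0.2218 pos [ 0.5257 -0.1171  0.0929]
```

Emit:
{"fn": "move_arm", "kwargs": {
  "increments": [
    [0, 0, 0.1, 0, 0, 0, 1],
    [0, 0, 0.1, 0, 0, 0.0002, 1],
    [0, 0, 0, 0, 0, 0, 1]
  ]
}}

```text
time_s: 26.8
position: [0.5257, -0.1169, 0.0929]
tool_rot: [2.215, -2.225, -0.004]
contact_force: [-9.3, 4.0, 8.1]
opening: 0.23
```

```bash
python3 tq.py 4
```

```text
t 27.0 ang -1.5742 Tmean [ 0.841  1.744  0.456 -8.981  4.377  9.057] Tzstd 0.025 open 0.2239 pos [ 0.5257 -0.1169  0.0929]
```

Emit:
{"fn": "move_arm", "kwargs": {
  "increments": [
    [0, 0, 0.1, 0, 0, 0, 1],
    [0, 0, 0.1, 0, 0, 0.0002, 1],
    [0, 0, 0, 0, 0, 0, 1]
  ]
}}

```text
time_s: 27.3
position: [0.5257, -0.1167, 0.0928]
tool_rot: [2.102, -2.333, -0.004]
contact_force: [-8.5, 3.4, 10.0]
opening: 0.229
```

```bash
python3 tq.py 4
```

```text
t 27.5 ang -1.6736 Tmean [ 0.98   1.825  0.635 -8.777  4.694  8.752] Tzstd 0.023 open 0.2268 pos [ 0.5257 -0.1167  0.0928]
```

Emit:
{"fn": "move_arm", "kwargs": {
  "increments": [
    [0, 0, 0.1, 0, 0, 0, 1],
    [0, 0, 0.1, 0, 0, 0.0002, 1],
    [0, 0, 0, 0, 0, 0, 1]
  ]
}}

```text
time_s: 27.8
position: [0.5259, -0.1166, 0.0928]
tool_rot: [1.983, -2.434, -0.004]
contact_force: [-7.4, 4.8, 8.8]
opening: 0.229
```

```bash
python3 tq.py 6
```

```text
t 28.1 ang -1.7731 Tmean [ 1.072  1.78   0.75  -8.648  5.109  9.061] Tzstd 0.021 open 0.2318 pos [ 0.5259 -0.1166  0.0928]
```

The torque rose faster than nominal and now reads 0.75 N m. That is inside the accepted 0.5–0.8 but above the 0.55–0.7 ideal, so I'll ease back a little.

Emit:
{"fn": "move_arm", "kwargs": {
  "increments": [
    [0, 0, -0.07, 0, 0, 0, 1],
    [0, 0, -0.07, 0, 0, 0, 1],
    [0, 0, 0, 0, 0, 0, 1]
  ]
}}

```text
time_s: 28.4
position: [0.5259, -0.1166, 0.0928]
tool_rot: [2.066, -2.366, -0.005]
contact_force: [-7.8, 6.6, 9.3]
opening: 0.227
```

```bash
python3 tq.py 6
```

```text
t 28.7 ang -1.7072 Tmean [ 1.1    1.661 -0.534 -8.166  5.711  8.541] Tzstd 0.028 open 0.2272 pos [ 0.5259 -0.1166  0.0928]
```

The torque flipped to -0.53 N m, so the thread holds by friction and the knob has hardly moved. I'll back off a bit further, then feel the tightening torque again in fine steps.

Emit:
{"fn": "move_arm", "kwargs": {
  "increments": [
    [0, 0, -0.06, 0, 0, 0, 1],
    [0, 0, -0.06, 0, 0, 0, 1],
    [0, 0, 0, 0, 0, 0, 1]
  ]
}}

```text
time_s: 29.0
position: [0.5259, -0.1168, 0.0928]
tool_rot: [2.136, -2.303, -0.005]
contact_force: [-8.4, 6.0, 8.9]
opening: 0.224
```

```bash
python3 tq.py 4
```

```text
t 29.2 ang -1.6467 Tmean [ 1.047  1.681 -0.347 -8.574  5.276  9.436] Tzstd 0.015 open 0.2255 pos [ 0.5259 -0.1168  0.0928]
```

Emit:
{"fn": "move_arm", "kwargs": {
  "increments": [
    [0, 0, 0.04, 0, 0, 0, 1],
    [0, 0, 0, 0, 0, 0, 1]
  ]
}}

```text
time_s: 29.4
position: [0.5259, -0.1168, 0.0928]
tool_rot: [2.114, -2.323, -0.004]
contact_force: [-8.9, 4.6, 8.2]
opening: 0.227
```

```bash
python3 tq.py 3
```

```text
t 29.55 ang -1.6645 Tmean [ 1.037  1.703  0.34  -8.941  5.227  9.011] Tzstd 0.004 open 0.2267 pos [ 0.5259 -0.1168  0.0928]
```

Emit:
{"fn": "move_arm", "kwargs": {
  "increments": [
    [0, 0, 0.04, 0, 0, 0, 1],
    [0, 0, 0, 0, 0, 0, 1]
  ]
}}

```text
time_s: 29.75
position: [0.5259, -0.1167, 0.0928]
tool_rot: [2.091, -2.343, -0.004]
contact_force: [-8.9, 3.2, 8.8]
opening: 0.226
```

```bash
python3 tq.py 3
```

```text
t 29.9 ang -1.6842 Tmean [ 1.054  1.685  0.445 -9.079  5.187  8.486] Tzstd 0.007 open 0.2241 pos [ 0.5259 -0.1167  0.0928]
```

Emit:
{"fn": "move_arm", "kwargs": {
  "increments": [
    [0, 0, 0.04, 0, 0, 0, 1],
    [0, 0, 0, 0, 0, 0, 1]
  ]
}}

```text
time_s: 30.1
position: [0.5259, -0.1167, 0.0928]
tool_rot: [2.068, -2.364, -0.004]
contact_force: [-7.6, 4.8, 9.4]
opening: 0.232
```

```bash
python3 tq.py 4
```

```text
t 30.3 ang -1.7039 Tmean [ 1.054  1.697  0.514 -8.292  4.639  8.19 ] Tzstd 0.031 open 0.2289 pos [ 0.5259 -0.1167  0.0928]
```

Emit:
{"fn": "move_arm", "kwargs": {
  "increments": [
    [0, 0, 0.04, 0, 0, 0, 1],
    [0, 0, 0, 0, 0, 0, 1]
  ]
}}

```text
time_s: 30.5
position: [0.526, -0.1166, 0.0928]
tool_rot: [2.044, -2.384, -0.004]
contact_force: [-8.7, 3.8, 8.5]
opening: 0.228
```

```bash
python3 tq.py 4
```

```text
t 30.7 ang -1.724 Tmean [ 1.076  1.651  0.461 -7.966  5.144  8.334] Tzstd 0.036 open 0.229 pos [ 0.526  -0.1167  0.0928]
```

In small steps the torque levels off at about 0.48 N m at -1.72, which fits the nominal 0.75 N m/rad. The larger steps had over-read. I'll continue finely towards 0.6.

Emit:
{"fn": "move_arm", "kwargs": {
  "increments": [
    [0, 0, 0.04, 0, 0, 0, 1],
    [0, 0, 0.04, 0, 0, 0, 1],
    [0, 0, 0, 0, 0, 0, 1]
  ]
}}

```text
time_s: 31.0
position: [0.526, -0.1166, 0.0928]
tool_rot: [1.996, -2.425, -0.004]
contact_force: [-7.4, 4.2, 9.1]
opening: 0.225
```

```bash
python3 tq.py 4
```

```text
t 31.2 ang -1.7639 Tmean [ 1.107  1.627  0.451 -8.112  4.923  8.019] Tzstd 0.018 open 0.2262 pos [ 0.526  -0.1166  0.0928]
```

```bash
python3 - <<'E'
from workcell import *
import cv2,numpy as np
from h import *
c=read_camera("side");np.savez("side16.npz",**c)
im=cv2.cvtColor(c["img"],cv2.COLOR_RGB2BGR)
a=-1.764+np.pi/2
u=[proj(c,[.5265+k*np.cos(a),-.1185+k*np.sin(a),.163])[0] for k in(-.035,.035)];print(u)
cv2.imwrite("pics/side16.png",cv2.resize(im[220:310,260:350],None,fx=6.5,fy=6.5,interpolation=cv2.INTER_CUBIC))
t=read_camera("top")
cv2.imwrite("pics/top16.png",cv2.resize(cv2.cvtColor(t["img"],cv2.COLOR_RGB2BGR)[200:300,280:400],None,fx=5,fy=5,interpolation=2))
E
```

```text
[array([286.39850998, 263.59108537]), array([320.98279934, 247.89045685])]
```

View pics/side16.png

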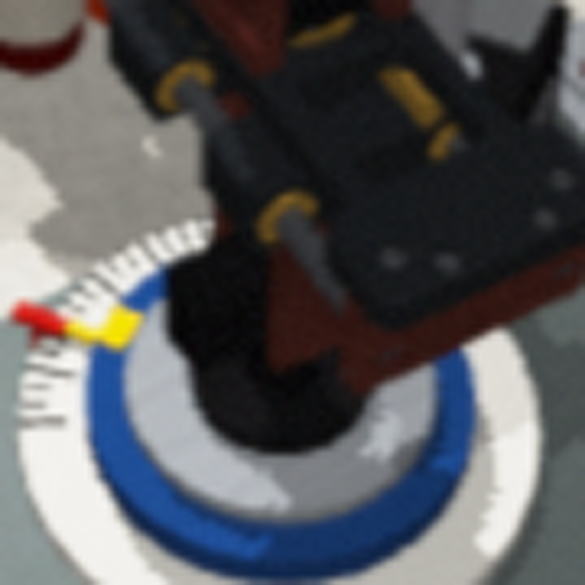

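View pics/top16.png

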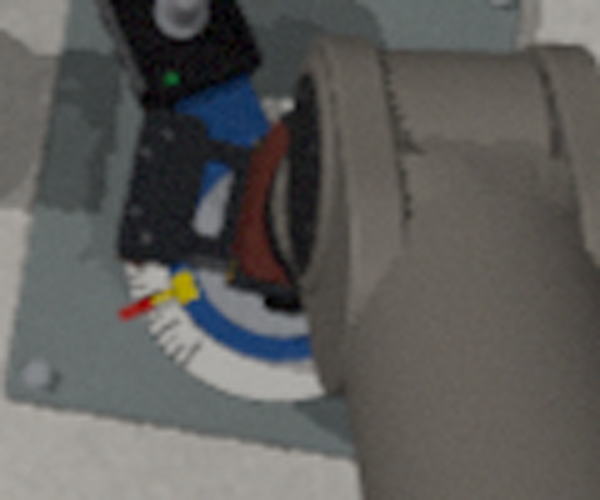

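The knob's left end at about (286,262) matches the projected jaw angle (286,264), so the knob is following. The pointer is still on the tab. I'll continue.

Emit:
{"fn": "move_arm", "kwargs": {
  "increments": [
    [0, 0, 0.04, 0, 0, 0, 1],
    [0, 0, 0.04, 0, 0, 0, 1],
    [0, 0, 0, 0, 0, 0, 1],
    [0, 0, 0, 0, 0, 0, 1]
  ]
}}

```text
time_s: 31.7
position: [0.5261, -0.1166, 0.0928]
tool_rot: [1.948, -2.463, -0.004]
contact_force: [-7.7, 4.6, 8.0]
opening: 0.232
```

```bash
python3 tq.py 6
```

```text
t 32.0 ang -1.8033 Tmean [ 1.095  1.589  0.692 -7.897  4.827  7.745] Tzstd 0.036 open 0.2254 pos [ 0.5261 -0.1166  0.0928]
```

Readings vary with how each step ends. I'll probe with very small steps (0.005 rad) to get the true limiting torque.

Emit:
{"fn": "move_arm", "kwargs": {
  "increments": [
    [0, 0, 0.01, 0, 0, 0, 1]
  ]
}}

```text
time_s: 32.1
position: [0.5261, -0.1166, 0.0928]
tool_rot: [1.942, -2.468, -0.004]
contact_force: [-7.8, 4.4, 8.4]
opening: 0.229
```

```bash
python3 tq.py 4
```

```text
t 32.3 ang -1.8081 Tmean [ 1.083  1.586  0.782 -7.848  4.65   8.063] Tzstd 0.012 open 0.227 pos [ 0.5261 -0.1166  0.0928]
```

Emit:
{"fn": "move_arm", "kwargs": {
  "increments": [
    [0, 0, 0.01, 0, 0, 0, 1]
  ]
}}

```text
time_s: 32.4
position: [0.5261, -0.1166, 0.0928]
tool_rot: [1.936, -2.473, -0.004]
contact_force: [-7.8, 5.4, 7.9]
opening: 0.233
```

```bash
python3 tq.py 4
```

```text
t 32.6 ang -1.8127 Tmean [ 1.052  1.593  0.848 -7.775  4.48   7.816] Tzstd 0.013 open 0.2282 pos [ 0.5261 -0.1166  0.0928]
```

Emit:
{"fn": "move_arm", "kwargs": {
  "increments": [
    [0, 0, 0.01, 0, 0, 0, 1]
  ]
}}

```text
time_s: 32.7
position: [0.5261, -0.1166, 0.0928]
tool_rot: [1.93, -2.477, -0.004]
contact_force: [-7.8, 4.6, 7.7]
opening: 0.224
```

```bash
python3 tq.py 4
```

```text
t 32.9 ang -1.8186 Tmean [ 1.101  1.55   0.598 -7.254  4.995  7.421] Tzstd 0.01 open 0.2281 pos [ 0.5261 -0.1166  0.0928]
```

A static reading can't exceed what the thread holds, and I've now seen 0.85 N m before a slip. The true torque is therefore nearer 0.8, and the lower readings came from the tool rebounding. I'll back off about 0.2 rad, then measure the breakaway with tiny steps.

```bash
cat > s.py <<'E'
from workcell import state
import numpy as np
from scipy.spatial.transform import Rotation as R
s=state();a=R.from_rotvec(s["tool_rot"]).as_matrix()[:2,0]
print("t %.2f ang %.4f Tz %.3f tau7 %.3f qd7 %.4f F %s"%(s["time_s"],np.arctan2(a[1],a[0]),s["wrist_torque"][2],s["tau"][6],s["qd"][6],np.round(s["contact_force"],1)))
E
python3 s.py
```

```text
t 32.90 ang -1.8186 Tz 0.590 tau7 -0.593 qd7 0.0005 F [-7.2  4.6  8. ]
```

Emit:
{"fn": "move_arm", "kwargs": {
  "increments": [
    [0, 0, -0.1, 0, 0, 0, 1],
    [0, 0, -0.1, 0, 0, 0, 1],
    [0, 0, -0.1, 0, 0, 0, 1],
    [0, 0, -0.1, 0, 0, 0, 1],
    [0, 0, -0.1, 0, 0, 0, 1]
  ]
}}

```text
time_s: 33.4
position: [0.5262, -0.1169, 0.0929]
tool_rot: [2.222, -2.221, -0.004]
contact_force: [-7.9, 4.4, 8.4]
opening: 0.222
```

```bash
python3 s.py
```

```text
t 33.40 ang -1.5703 Tz -0.543 tau7 -0.042 qd7 0.4463 F [-7.9  4.4  8.4]
```

Emit:
{"fn": "move_arm", "kwargs": {
  "increments": [
    [0, 0, 0, 0, 0, 0, 1]
  ]
}}

```text
time_s: 33.5
position: [0.5262, -0.1169, 0.0929]
tool_rot: [2.222, -2.221, -0.004]
contact_force: [-8.2, 5.0, 8.2]
opening: 0.228
```

```bash
python3 s.py
```

```text
t 33.50 ang -1.5701 Tz -0.179 tau7 0.475 qd7 -0.0287 F [-8.2  5.   8.2]
```

Emit:
{"fn": "move_arm", "kwargs": {
  "increments": [
    [0, 0, 0.02, 0, 0, 0, 1]
  ]
}}

```text
time_s: 33.6
position: [0.5262, -0.1169, 0.0929]
tool_rot: [2.21, -2.232, -0.004]
contact_force: [-7.2, 4.8, 8.8]
opening: 0.226
```

```bash
python3 s.py
```

```text
t 33.60 ang -1.5804 Tz 0.341 tau7 -0.124 qd7 -0.0928 F [-7.2  4.8  8.8]
```

Emit:
{"fn": "move_arm", "kwargs": {
  "increments": [
    [0, 0, 0.01, 0, 0, 0, 1]
  ]
}}

```text
time_s: 33.7
position: [0.5262, -0.1169, 0.0929]
tool_rot: [2.205, -2.237, -0.003]
contact_force: [-7.8, 3.6, 8.6]
opening: 0.227
```

```bash
python3 s.py
```

```text
t 33.70 ang -1.5849 Tz 0.478 tau7 -0.461 qd7 -0.0385 F [-7.8  3.6  8.6]
```

Emit:
{"fn": "move_arm", "kwargs": {
  "increments": [
    [0, 0, 0.01, 0, 0, 0, 1]
  ]
}}

```text
time_s: 33.8
position: [0.5262, -0.1169, 0.0928]
tool_rot: [2.2, -2.242, -0.003]
contact_force: [-8.3, 4.1, 9.1]
opening: 0.226
```

```bash
python3 s.py
```

```text
t 33.80 ang -1.5894 Tz 0.623 tau7 -0.536 qd7 -0.0428 F [-8.3  4.1  9.1]
```

Emit:
{"fn": "move_arm", "kwargs": {
  "increments": [
    [0, 0, 0.01, 0, 0, 0, 1]
  ]
}}

```text
time_s: 33.9
position: [0.5262, -0.1169, 0.0929]
tool_rot: [2.195, -2.247, -0.003]
contact_force: [-7.1, 4.6, 8.5]
opening: 0.226
```

```bash
python3 s.py
```

```text
t 33.90 ang -1.5940 Tz 0.756 tau7 -0.635 qd7 -0.0429 F [-7.1  4.6  8.5]
```

Emit:
{"fn": "move_arm", "kwargs": {
  "increments": [
    [0, 0, 0.01, 0, 0, 0, 1]
  ]
}}

```text
time_s: 34.0
position: [0.5262, -0.1169, 0.0928]
tool_rot: [2.189, -2.252, -0.003]
contact_force: [-6.7, 4.2, 8.2]
opening: 0.226
```

```bash
python3 s.py
```

```text
t 34.00 ang -1.5990 Tz 0.573 tau7 -0.455 qd7 -0.0490 F [-6.7  4.2  8.2]
```

Emit:
{"fn": "move_arm", "kwargs": {
  "increments": [
    [0, 0, 0.01, 0, 0, 0, 1]
  ]
}}

```text
time_s: 34.1
position: [0.5262, -0.1168, 0.0929]
tool_rot: [2.184, -2.258, -0.003]
contact_force: [-7.4, 4.4, 8.6]
opening: 0.227
```

```bash
python3 s.py
```

```text
t 34.10 ang -1.6040 Tz 0.670 tau7 -0.579 qd7 -0.0433 F [-7.4  4.4  8.6]
```

Breakaway here is about 0.75 N m. I'll probe at a looser angle to find how it grows and where the bite is.

Emit:
{"fn": "move_arm", "kwargs": {
  "increments": [
    [0, 0, -0.12, 0, 0, 0, 1],
    [0, 0, -0.12, 0, 0, -0.0002, 1],
    [0, 0, -0.12, 0, 0, 0, 1],
    [0, 0, -0.12, 0, 0, -0.0002, 1],
    [0, 0, -0.12, 0, 0, 0, 1],
    [0, 0, 0, 0, 0, 0, 1]
  ]
}}

```text
time_s: 34.7
position: [0.5263, -0.1173, 0.093]
tool_rot: [-2.496, 1.908, 0.003]
contact_force: [-7.7, 3.8, 7.5]
opening: 0.223
```

```bash
python3 s.py
```

```text
t 34.70 ang -1.3051 Tz -0.068 tau7 0.551 qd7 -0.0369 F [-7.7  3.8  7.5]
```

Emit:
{"fn": "move_arm", "kwargs": {
  "increments": [
    [0, 0, 0.01, 0, 0, 0, 1]
  ]
}}

```text
time_s: 34.8
position: [0.5263, -0.1172, 0.093]
tool_rot: [2.49, -1.915, -0.003]
contact_force: [-7.7, 4.3, 7.8]
opening: 0.228
```

```bash
python3 s.py
```

```text
t 34.80 ang -1.3109 Tz 0.202 tau7 -0.051 qd7 -0.0457 F [-7.7  4.3  7.8]
```

Emit:
{"fn": "move_arm", "kwargs": {
  "increments": [
    [0, 0, 0.01, 0, 0, 0, 1]
  ]
}}

```text
time_s: 34.9
position: [0.5262, -0.1173, 0.093]
tool_rot: [2.486, -1.92, -0.003]
contact_force: [-8.0, 4.3, 7.8]
opening: 0.227
```

```bash
python3 s.py
```

```text
t 34.90 ang -1.3154 Tz 0.326 tau7 -0.303 qd7 -0.0432 F [-8.   4.3  7.8]
```

Emit:
{"fn": "move_arm", "kwargs": {
  "increments": [
    [0, 0, 0.01, 0, 0, 0, 1]
  ]
}}

```text
time_s: 35.0
position: [0.5262, -0.1173, 0.093]
tool_rot: [2.482, -1.926, -0.003]
contact_force: [-7.5, 3.7, 7.4]
opening: 0.229
```

```bash
python3 s.py
```

```text
t 35.00 ang -1.3199 Tz 0.504 tau7 -0.441 qd7 -0.0442 F [-7.5  3.7  7.4]
```

Emit:
{"fn": "move_arm", "kwargs": {
  "increments": [
    [0, 0, 0.01, 0, 0, 0, 1]
  ]
}}

```text
time_s: 35.1
position: [0.5262, -0.1172, 0.093]
tool_rot: [2.477, -1.932, -0.003]
contact_force: [-7.8, 4.0, 8.3]
opening: 0.228
```

```bash
python3 s.py
```

```text
t 35.10 ang -1.3247 Tz 0.472 tau7 -0.437 qd7 -0.0444 F [-7.8  4.   8.3]
```

Emit:
{"fn": "move_arm", "kwargs": {
  "increments": [
    [0, 0, 0.01, 0, 0, 0, 1]
  ]
}}

```text
time_s: 35.2
position: [0.5262, -0.1172, 0.093]
tool_rot: [2.472, -1.938, -0.003]
contact_force: [-6.4, 4.0, 7.4]
opening: 0.225
```

```bash
python3 s.py
```

```text
t 35.20 ang -1.3298 Tz 0.492 tau7 -0.442 qd7 -0.0455 F [-6.4  4.   7.4]
```

Emit:
{"fn": "move_arm", "kwargs": {
  "increments": [
    [0, 0, 0.01, 0, 0, 0, 1]
  ]
}}

```text
time_s: 35.3
position: [0.5262, -0.1172, 0.093]
tool_rot: [2.467, -1.944, -0.003]
contact_force: [-7.2, 3.1, 6.8]
opening: 0.226
```

```bash
python3 s.py
```

```text
t 35.30 ang -1.3347 Tz 0.470 tau7 -0.443 qd7 -0.0428 F [-7.2  3.1  6.8]
```

Emit:
{"fn": "move_arm", "kwargs": {
  "increments": [
    [0, 0, 0.01, 0, 0, 0, 1]
  ]
}}

```text
time_s: 35.4
position: [0.5262, -0.1172, 0.093]
tool_rot: [2.462, -1.95, -0.003]
contact_force: [-7.2, 3.0, 7.9]
opening: 0.228
```

```bash
python3 s.py
```

```text
t 35.40 ang -1.3397 Tz 0.518 tau7 -0.442 qd7 -0.0436 F [-7.2  3.   7.9]
```

Emit:
{"fn": "move_arm", "kwargs": {
  "increments": [
    [0, 0, 0.01, 0, 0, 0, 1]
  ]
}}

```text
time_s: 35.5
position: [0.5263, -0.1172, 0.093]
tool_rot: [2.457, -1.956, -0.003]
contact_force: [-7.9, 4.5, 7.7]
opening: 0.226
```

```bash
python3 s.py
```

```text
t 35.50 ang -1.3447 Tz 0.545 tau7 -0.435 qd7 -0.0416 F [-7.9  4.5  7.7]
```

That settles it: with continuous slow slip the torque plateaus cleanly at about 0.49 N m at -1.33. I'll continue at the same gentle pace to about 0.6.

Emit:
{"fn": "move_arm", "kwargs": {
  "increments": [
    [0, 0, 0.01, 0, 0, 0, 1],
    [0, 0, 0.01, 0, 0, 0, 1],
    [0, 0, 0.01, 0, 0, 0, 1],
    [0, 0, 0.01, 0, 0, 0, 1],
    [0, 0, 0.01, 0, 0, 0, 1],
    [0, 0, 0.01, 0, 0, 0, 1],
    [0, 0, 0.01, 0, 0, 0, 1],
    [0, 0, 0.01, 0, 0, 0, 1]
  ]
}}

```text
time_s: 36.3
position: [0.5262, -0.1171, 0.093]
tool_rot: [2.418, -2.005, -0.003]
contact_force: [-7.3, 2.9, 7.1]
opening: 0.228
```

```bash
python3 s.py
```

```text
t 36.30 ang -1.3846 Tz 0.529 tau7 -0.438 qd7 -0.0446 F [-7.3  2.9  7.1]
```

Emit:
{"fn": "move_arm", "kwargs": {
  "increments": [
    [0, 0, 0.01, 0, 0, 0, 1],
    [0, 0, 0.01, 0, 0, 0, 1],
    [0, 0, 0.01, 0, 0, 0, 1],
    [0, 0, 0.01, 0, 0, 0, 1],
    [0, 0, 0.01, 0, 0, 0, 1]
  ]
}}

```text
time_s: 36.8
position: [0.5262, -0.1171, 0.093]
tool_rot: [2.393, -2.035, -0.003]
contact_force: [-7.4, 4.6, 8.3]
opening: 0.221
```

```bash
python3 s.py
```

```text
t 36.80 ang -1.4096 Tz 0.447 tau7 -0.400 qd7 -0.0460 F [-7.4  4.6  8.3]
```

Emit:
{"fn": "move_arm", "kwargs": {
  "increments": [
    [0, 0, 0.01, 0, 0, 0, 1],
    [0, 0, 0.01, 0, 0, 0, 1],
    [0, 0, 0.01, 0, 0, 0, 1]
  ]
}}

```text
time_s: 37.1
position: [0.5262, -0.1171, 0.093]
tool_rot: [2.377, -2.053, -0.003]
contact_force: [-8.3, 3.5, 7.8]
opening: 0.227
```

```bash
python3 s.py
```

```text
t 37.10 ang -1.4245 Tz 0.533 tau7 -0.428 qd7 -0.0462 F [-8.3  3.5  7.8]
```

The torque isn't rising as expected, so I'll check in the image whether the knob really follows the jaws.

```bash
cat > kn.py <<'E'
from workcell import *
import cv2,numpy as np,sys
from h import *
n=sys.argv[1]
c=read_camera("side");np.savez(f"side{n}.npz",**c);s=state()
from scipy.spatial.transform import Rotation as R
a=R.from_rotvec(s["tool_rot"]).as_matrix()[:2,0];a=np.arctan2(a[1],a[0])
im=cv2.resize(cv2.cvtColor(c["img"],cv2.COLOR_RGB2BGR)[235:295,270:340],None,fx=10,fy=10,interpolation=cv2.INTER_CUBIC)
im=np.clip(im.astype(float)*2.5,0,255).astype(np.uint8)
C=np.array([.5262,-.1195])
def pr(l,w,z,b): 
    d=np.array([np.cos(b),np.sin(b)]);e=np.array([-d[1],d[0]]);p=C+l*d+w*e
    return tuple(((proj(c,[*p,z])[0]-[270,235]+.5)*10).astype(int))
for off,col in((0,(0,255,0)),(.3,(0,255,255))):
    b=a+np.pi/2+off
    q=np.array([pr(l,w,.163,b) for l,w in((.035,.01),(.035,-.01),(-.035,-.01),(-.035,.01))])
    cv2.polylines(im,[q],True,col,1)
cv2.imwrite(f"pics/kn{n}.png",im);print(a)
E
python3 kn.py 17
```

```text
-1.4247313541937263
```

View pics/kn17.png

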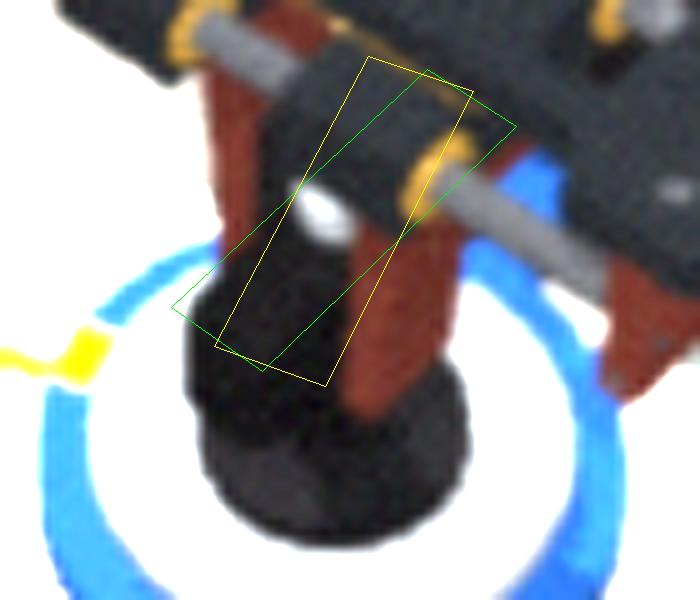

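```bash
cat > kn2.py <<'E'
import cv2,numpy as np
from h import *
outs=[]
for n,a in(("8",-.028),("16",-1.764),("17",-1.4247)):
    c=np.load(f"side{n}.npz")
    im=cv2.resize(cv2.cvtColor(c["img"],cv2.COLOR_RGB2BGR)[235:295,275:335],None,fx=6,fy=6,interpolation=cv2.INTER_CUBIC)
    im=np.clip(im.astype(float)*4,0,255).astype(np.uint8)
    C=np.array([.5262,-.1195])
    d=lambda l,w,z,b:((proj(c,[*(C+l*np.array([np.cos(b),np.sin(b)])+w*np.array([-np.sin(b),np.cos(b)])),z])[0]-[275,235]+.5)*6).astype(int)
    for off,col in((0,(0,255,0)),(.15,(0,255,255)),(.3,(0,128,255))):
        b=a+np.pi/2+off
        for l in(.035,-.035):
          q=np.array([d(l,w,z,b) for w,z in((.01,.132),(.01,.164),(-.01,.164),(-.01,.132))]);cv2.polylines(im,[q],True,col,1)
    outs.append(im[:,:266])
cv2.imwrite("pics/kn2.png",np.hstack(outs))
E
python3 kn2.py
```

```text
(no output)
```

View pics/kn2.png

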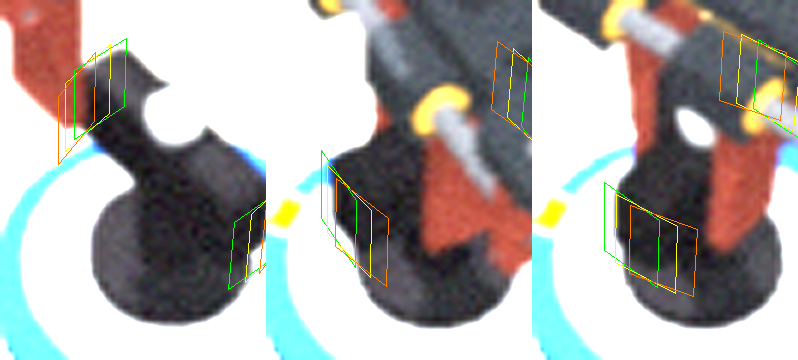

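```bash
python3 tq.py 3; python3 s.py
```

```text
t 37.3 ang -1.4243 Tmean [ 0.876  1.458  0.513 -7.402  3.614  7.645] Tzstd 0.02 open 0.2274 pos [ 0.5262 -0.1171  0.093 ]
t 37.30 ang -1.4243 Tz 0.486 tau7 -0.498 qd7 -0.0006 F [-7.3  3.3  7.2]
```

Emit:
{"fn": "move_arm", "kwargs": {
  "increments": [
    [0, 0, 0.01, 0, 0, 0, 1],
    [0, 0, 0.01, 0, 0, 0, 1],
    [0, 0, 0.01, 0, 0, 0, 1],
    [0, 0, 0.01, 0, 0, 0, 1]
  ]
}}

```text
time_s: 37.7
position: [0.5262, -0.1171, 0.093]
tool_rot: [2.357, -2.076, -0.003]
contact_force: [-7.7, 3.7, 7.6]
opening: 0.23
```

```bash
python3 s.py;python3 tq.py 3; python3 s.py
```

```text
t 37.70 ang -1.4444 Tz 0.487 tau7 -0.462 qd7 -0.0445 F [-7.7  3.7  7.6]
t 37.85 ang -1.4445 Tmean [ 0.87   1.457  0.432 -6.77   3.939  7.569] Tzstd 0.021 open 0.2255 pos [ 0.5262 -0.1171  0.093 ]
t 37.85 ang -1.4445 Tz 0.435 tau7 -0.440 qd7 0.0020 F [-7.   3.3  8.2]
```

Emit:
{"fn": "move_arm", "kwargs": {
  "increments": [
    [0, 0, 0.01, 0, 0, 0, 1],
    [0, 0, 0.01, 0, 0, 0, 1],
    [0, 0, 0.01, 0, 0, 0, 1],
    [0, 0, 0.01, 0, 0, 0, 1]
  ]
}}

```text
time_s: 38.25
position: [0.5262, -0.117, 0.0929]
tool_rot: [2.336, -2.1, -0.003]
contact_force: [-7.0, 3.8, 7.5]
opening: 0.223
```

```bash
python3 s.py;python3 tq.py 3; python3 s.py
```

```text
t 38.25 ang -1.4644 Tz 0.568 tau7 -0.466 qd7 -0.0431 F [-7.   3.8  7.5]
t 38.4 ang -1.4642 Tmean [ 0.926  1.48   0.515 -6.781  3.838  7.291] Tzstd 0.01 open 0.2261 pos [ 0.5262 -0.117   0.0929]
t 38.40 ang -1.4642 Tz 0.512 tau7 -0.542 qd7 -0.0017 F [-7.   3.7  8.3]
```

Emit:
{"fn": "move_arm", "kwargs": {
  "increments": [
    [0, 0, 0.01, 0, 0, 0, 1],
    [0, 0, 0.01, 0, 0, 0, 1],
    [0, 0, 0.01, 0, 0, 0, 1],
    [0, 0, 0.01, 0, 0, 0, 1]
  ]
}}

```text
time_s: 38.8
position: [0.5262, -0.117, 0.0929]
tool_rot: [2.315, -2.123, -0.003]
contact_force: [-7.7, 4.0, 6.3]
opening: 0.224
```

```bash
python3 s.py;python3 tq.py 3; python3 s.py
```

```text
t 38.80 ang -1.4843 Tz 0.671 tau7 -0.549 qd7 -0.0443 F [-7.7  4.   6.3]
t 38.95 ang -1.484 Tmean [ 0.909  1.481  0.599 -6.95   4.125  7.605] Tzstd 0.014 open 0.2272 pos [ 0.5262 -0.117   0.0929]
t 38.95 ang -1.4840 Tz 0.618 tau7 -0.610 qd7 -0.0002 F [-6.9  3.6  7. ]
```

A held reading of 0.60 N m at -1.484 agrees with the whole upper envelope (0.49 at -1.33, 0.85 at -1.81), so the clamp is firm. I'll release and rise.

Emit:
{"fn": "move_arm", "kwargs": {
  "increments": [
    [0, 0, 0, 0, 0, 0, 0.6],
    [0, 0, 0, 0, 0, 0, 0.3],
    [0, 0, 0, 0, 0, 0, 0],
    [0, 0, 0, 0, 0, 0, 0],
    [0, 0, 0, 0, 0, 0, 0],
    [0, 0, 0, 0, 0, -0.05, 0],
    [0, 0, 0, 0, 0, -0.1, 0],
    [0, 0, 0, 0, 0, -0.1, 0]
  ]
}}

```text
time_s: 39.75
position: [0.5271, -0.1186, 0.1938]
tool_rot: [-2.313, 2.126, 0.001]
contact_force: [0.9, -1.7, 0.5]
opening: 0.914
```

Emit:
{"fn": "move_arm", "kwargs": {
  "increments": [
    [0, 0, 0, 0, 0, -0.1, 0],
    [0, 0, 0, 0, 0, -0.05, 0],
    [0, 0, 0, 0, 0, 0, 0],
    [0, 0, 0, 0, 0, 0, 0]
  ]
}}

```text
time_s: 40.15
position: [0.5275, -0.1188, 0.2527]
tool_rot: [-2.312, 2.126, -0.002]
contact_force: [-0.1, 1.2, -1.0]
opening: 1.001
```

```bash
python3 s.py; python3 ang.py 18; python3 - <<'E'
from h import *
from meas import meas
meas(np.load("top18.npz"),np.load("side18.npz"))
for n in("0","18"):
    c=np.load(f"side{n}.npz")
    cv2.imwrite(f"pics/sidefull{n}.png",cv2.cvtColor(c["img"],cv2.COLOR_RGB2BGR))
E
```

```text
t 40.15 ang -1.4872 Tz 0.015 tau7 0.007 qd7 -0.0006 F [-0.1  1.2 -1. ]
top yel 2.0414860729040156 6 red 2.023112975991167 11 remaining -0.01837309691284883 [ 0.4992 -0.0607  0.086 ] [ 0.4935 -0.0463  0.0845]
side yel 2.0143663127821796 33 red 2.005751755642964 23 remaining -0.008614557139215773 [ 0.503  -0.0709  0.0927] [ 0.4934 -0.0491  0.0838]
top
   axis_blue [ 0.53101627 -0.11426008]
   inl 19
   yel (array([ 0.4992, -0.0607,  0.086 ]), 6, np.float64(2.10638930360754))
   red (array([ 0.4935, -0.0463,  0.0845]), 11, np.float64(2.075465801225667))
   box (array([ 0.6422, -0.0604]), 761, np.float64(0.45068168741392495))
   handle (array([ 0.636 , -0.062 ,  0.1471]), 51, np.float64(0.1537666840015276), np.float64(0.46194477620679975))
   knob (array([ 0.4989, -0.1165]), 55, np.float64(-2.8478092910711745), np.float64(-0.03489235696602113), np.float64(0.0089486251705465), array([0.159 , 0.1624, 0.1648]), array([ 0.5114, -0.1128]))
   hi (3701, array([ 0.527 , -0.1094,  0.6671]))
side
   axis_blue [ 0.52817722 -0.11556905]
   inl 29
   yel (array([ 0.503 , -0.0709,  0.0927]), 33, np.float64(2.0839035384007065))
   red (array([ 0.4934, -0.0491,  0.0838]), 23, np.float64(2.0530162937757623))
   box (array([ 0.6365, -0.0706]), 787, np.float64(0.3932051930447416))
   handle (array([ 0.6334, -0.0686,  0.1242]), 61, np.float64(0.14956605224049765), np.float64(0.41953102245246987))
   knob (array([ 0.5208, -0.1221]), 465, np.float64(-3.073111552553275), np.float64(-0.03998259130259876), np.float64(0.03075692239293716), array([0.1492, 0.1616, 0.1641]), array([ 0.5254, -0.1218]))
   hi (8143, array([ 0.5037, -0.1352,  0.4967]))
```

View pics/two18.png

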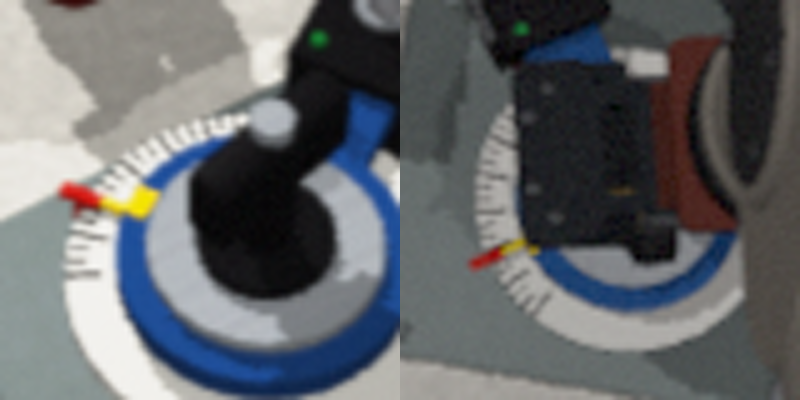

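View pics/sidefull18.png

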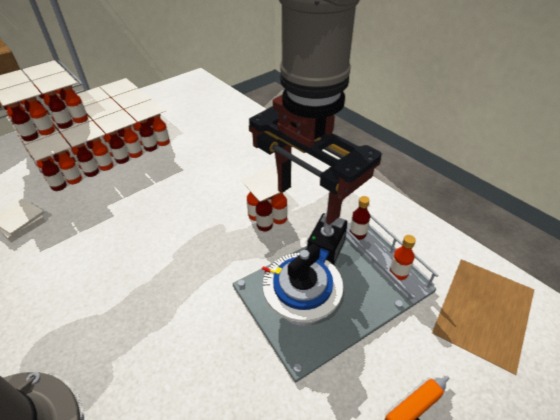

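The knob bar measures 0.07–0.10 rad, which matches the jaw angle, so there was no grip slip. The pointer is on the tab and nothing else has moved. I'm handing in.

```bash
python3 -c "
from workcell import bot
print(bot.finish_job())"
```

```text
the job is handed in; nothing more can be done
None
```

The job is handed in: I loosened the knob, swung the head about 1.2 rad to the red tab, retightened to about 0.6 N m and let go. The hand-in gave no verdict.

**Last checks**
- **Pointer:** it sits 0.009 rad past the tab in the side view. The top view gave 0.018 rad, but the gripper partly hid the pointer there. Before retightening, the unobstructed top view gave 0.003 rad. The limit is 0.045.
- **Clamp:** the last held torque was 0.60 N m. The knob's final angle in the side view matches the jaw angle to within about 0.02 rad, so the knob did not slip in the jaws.
- **Surroundings:** the gripper is open and well clear of everything. In the last side view the bottles, gift pack and glue gun looked unmoved; I did not measure them.

**What disagreed or went wrong**
- **Tool height:** the fingertips are about 41 mm higher than the reported tool position, measured from the depth image. My first grip closed on air above the knob without touching it, and I used the camera heights after that.
- **Tightening too far:** readings taken after larger steps came out too low because the tool rebounded. I passed 0.75 N m and peaked at about 0.85 N m. That is below the 0.95 limit but above the accepted band. I backed off and retightened in 0.005 rad steps to 0.60 N m.
- **Torque scatter:** the slow-step readings still varied by about 0.08 N m, so 0.60 is good to roughly that much.

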